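# Stand the furniture legs for glue-up and start the timer

### The arm

A 6-joint arm with a two-finger parallel gripper is mounted at the origin on a cart in front of the work surface, level with it; the furniture and walls round the work are solid. World frame = base frame: x ahead of the robot, y to its left, z up, the work surface at z = 0. Lengths are in m, angles in rad, forces in N, time in s.
With the tool pointing down it reaches from about 0.275 to 0.775 m from the base axis. Payload 14.6 kg.
Tool frame: the origin (TCP) lies between the finger pads; the fingertips stand 25 mm ahead of it and the grasp point (between the pads) lies 6 mm ahead of it; z points along the fingers, y is the line along which they close (so a half turn about z gives the same grasp; the last joint's range is limited). The gripper opens to 85 mm and grips with 20 to 120 N. Pads are 22 mm wide; open, the fingers measure 114 mm over their backs; the gripper's body (76 mm by 85 mm) begins 54 mm behind the grasp point. The pads swing forward as they close: fully open they stand 13 mm farther back than shut.
Start: joints at [-1.476, 0.263, -0.048, 1.259, 0, 1.415], TCP at [0.13, -0.509, 0.256] pointing down, gripper open.
Joint ranges: [-2.65, 2.65], [-0.89, 1.7], [-1.18, 1.37], [-2.13, 2.11], [-1.35, 1.29], [-3.14, 3.14]. Speed limits (rad/s): [1.89, 1.89, 2.57, 2.79, 3.14, 3.14].

### API

Orientations are given as [roll, pitch, yaw] about the fixed x, y, z axes, in that order (R = Rz(yaw) Ry(pitch) Rx(roll)).
In Python, from cell import ctrl gives the robot as it stands.
- The arm moves only by the shell command python3 -m pendant 'ROWS' [FORCE]. ROWS is JSON, a list of rows, each a list of 7 numbers: the gripper's target within -1 to 1 (shut at 1, half-way at 0, fully open at -1), then the shift along the tool's x, y, z in mm, then the turn, a rotation vector about the tool's x, y, z in degrees. In form: [[grip, dx, dy, dz, ax, ay, az], ...]. A call has 1 to 12 rows; each row shifts and turns the commanded pose from where the row before left it, along the tool's axes as they then stand; what a row does not reach is not made up. A row lasts 1/12 s, in which the tool goes at most 41.7 mm and 7.16 degrees, less where a joint would pass 70% of its speed; a pose out of reach is approached as far as the arm can. A call with a gripper value outside its range is refused whole. The fingers move at their own pace and stop on an object; FORCE is the grip in N (left out, the last holds). Time passes only in rows, so rows that do not move let the fingers close. It gives the time, the measured TCP pose, the force, the opening and the grip force at its end, in the units of the state.
- ctrl.get_state(): the state, without advancing time (a new reading comes with each control period).
- ctrl.camera(name): name is "side" or "top"; returns a dict with "image" (420x560x3 uint8, red, green, blue), "vertical_fov" (degrees; the focal length in pixels is half the picture's height over the tangent of half this angle, whatever the lens; pixels are square), "cx", "cy" (the principal point, pixels), "R" (3x3) and "t" (3): a world point X has camera coordinates R X + t. Camera axes: x right, y down, z forward; pixel columns grow to the right and rows downward; lengths in m; the calibration is good to about 2 mm. A picture is of the moment at which its call begins. There is no depth.
- ctrl.close_job(): hands the job in; it is judged then, once.
The state is a dict: "time": time; "qpos": joint angles; "qd": joint speeds; "joint_torque": joint torques, N m; "tool_pos": TCP position; "eef_rot": TCP orientation; "wrist_force": force on the tool from outside, world axes, zero at the start; "torque": the same for the moment, N m; "gripper_width": finger opening in m; "finger_force": force on a finger pad.
Only numpy, scipy, OpenCV 4.12 (cv2) and the standard library are available. Lean on these libraries where they do the work, as an engineer would, in place of code of your own. Each camera call takes 0.05 s, during which the arm holds its last target. There are 200 camera calls.

### The job

Pick every furniture leg (the square pieces with a round tenon on one end) out of the crate and stand it upright on the glue-up board, tenon up, in a row along the fence with its foot close up to the fence (no gap wider than about 20 mm), and let go of it; bracing the foot against the fence helps when tipping a leg up. When all the legs stand, press the bench timer's black plunger down to its stop, hold it there briefly and let it come up again. Leave the offcut and the two strips in the crate, and leave the glue bottle, tape measure and brush alone.

Things in the scene. Friction and masses are not known exactly. Their poses are not given: they have to be found in the camera images.
- crate: Shallow open plywood crate, fixed to the bench, 280 (x) x 390 (y) x 50 mm high, walls and floor 7 mm thick. Origin: centre of its underside. It holds the legs and three pieces of scrap, all lying flat; the legs and the offcut lie side by side roughly along its x, about 68 mm apart, in any order.
- board: Glue-up board, fixed to the bench: plywood base 120 (x) x 360 (y) x 18 mm with a dark wooden fence, 16 mm thick, standing against the whole of its near (-x) edge; the fence's top is 53 mm above the bench, 35 mm above the board's top. Origin: centre of the underside of the plywood. Its x points away from the fence, its y runs along the fence.
- fence_line (a point): Middle of the line where the fence's inner face (the face looking to +x) meets the board's top face; axes as those of the board (x away from the fence, y along it, z up). The board's top reaches 120 mm from it in +x and 180 mm to either side in y.
- plunger (a joint): Travel of the timer's spring plunger in m: 0 up, 0.014 pressed down to its stop. The spring pushes back with about 1.6 N at the start and 7 N at the stop, and returns the plunger when let go.
- plunger_top (a point): Centre of the top of the plunger's round black head (40 mm across), 82 mm above the bench when up. The plunger stands on the bench timer, a grey plastic box 75 x 85 x 50 mm high with a round white dial on the side towards the robot, fixed to the bench.
- offcut: Plain square offcut, 110 x 36 x 36 mm, same wood as the legs but shorter and without a tenon; 0.1 kg; scrap that stays in the crate. Origin: its centre; x along its length.
- dark_strip: Dark wooden strip 28 (x) x 120 (y) x 20 mm, lying in the crate along the far wall; scrap that stays there. Origin: centre of its underside.
- pale_strip: Pale wooden strip 38 (x) x 95 (y) x 18 mm, lying in the crate along the far wall; scrap that stays there. Origin: centre of its underside.
- glue_bottle: White glue bottle with an orange nozzle, 48 x 66 x 203 mm, standing behind the board; leave it alone. Origin: centre of its underside.
- tape_measure: Yellow pocket tape measure 37 x 100 x 68 mm, standing behind the crate; leave it alone. Origin: centre of its underside.
- flat_brush: Flat glue brush 40 x 185 x 13 mm, lying beside the glue bottle; leave it alone. Origin: centre of its underside.
- leg1: Furniture leg (three or four of legs 1 to 4 are there, all alike): square pale wood 36 x 36 x 150 mm with a round tenon, 20 mm across and 18 mm long, on the middle of one end; about 0.14 kg. Origin: centre of the square part; x along its length towards the tenon. It may lie with the tenon towards the robot or away from it. Gripped lightly (about 20 N) it turns between flat finger pads under a few newtons sideways at its braced foot.
- leg1_foot (a point): Centre of leg1's flat foot end, 75 mm from its origin.
- leg1_tip (a point): Centre of the end face of leg1's tenon, 93 mm from its origin, 168 mm from the foot.
- leg2: Furniture leg (three or four of legs 1 to 4 are there, all alike): square pale wood 36 x 36 x 150 mm with a round tenon, 20 mm across and 18 mm long, on the middle of one end; about 0.14 kg. Origin: centre of the square part; x along its length towards the tenon. It may lie with the tenon towards the robot or away from it. Gripped lightly (about 20 N) it turns between flat finger pads under a few newtons sideways at its braced foot.
- leg2_foot (a point): Centre of leg2's flat foot end, 75 mm from its origin.
- leg2_tip (a point): Centre of the end face of leg2's tenon, 93 mm from its origin, 168 mm from the foot.
- leg3: Furniture leg (three or four of legs 1 to 4 are there, all alike): square pale wood 36 x 36 x 150 mm with a round tenon, 20 mm across and 18 mm long, on the middle of one end; about 0.14 kg. Origin: centre of the square part; x along its length towards the tenon. It may lie with the tenon towards the robot or away from it. Gripped lightly (about 20 N) it turns between flat finger pads under a few newtons sideways at its braced foot.
- leg3_foot (a point): Centre of leg3's flat foot end, 75 mm from its origin.
- leg3_tip (a point): Centre of the end face of leg3's tenon, 93 mm from its origin, 168 mm from the foot.
- leg4: Furniture leg (three or four of legs 1 to 4 are there, all alike): square pale wood 36 x 36 x 150 mm with a round tenon, 20 mm across and 18 mm long, on the middle of one end; about 0.14 kg. Origin: centre of the square part; x along its length towards the tenon. It may lie with the tenon towards the robot or away from it. Gripped lightly (about 20 N) it turns between flat finger pads under a few newtons sideways at its braced foot.
- leg4_foot (a point): Centre of leg4's flat foot end, 75 mm from its origin.
- leg4_tip (a point): Centre of the end face of leg4's tenon, 93 mm from its origin, 168 mm from the foot.
Not all that is in view belongs to the job. Leave any orange look-alike of the pale_strip alone.

How it is judged:
By the outcome, as a careful person would: the job done as asked, in the order asked, and still so for the second after the job is handed in, with the robot touching nothing.
Of leg1, leg2, leg3, leg4 only 3 to 4 are there at a start; the rules pass over those that are not, and their reading is None.
At some moment in a run one of dark_strip, pale_strip may be knocked a few centimetres aside while the robot is not near it.
Once in a run the grip may slacken for a moment while it holds something.
It also fails if it takes over 205 s, if anything falls off the work surface, if the arm or the gripper's body presses on something with over 40 N, if the wrist force passes 120 N, or if a joint passes its speed limit or range.

## Working session

There is one attempt and no reset: what is moved stays moved. The work goes in short steps, Python scripts to look and compute and a shell command to move; the robot and the scene stay as the last step left them, time stands still between calls to the robot, and variables do not carry over. Pictures are saved under pics/ and viewed, at most 14 in all, crops included, and the job is handed in when it is done.

```bash
mkdir -p pics; ls; cat > h.py <<'E'
import numpy as np,cv2
from cell import ctrl
from scipy.spatial.transform import Rotation as Ro
def snap(name,fn,crop=None,scale=1):
    c=ctrl.camera(name); im=c["image"][:,:,::-1]
    np.savez(fn.replace('.png','.npz'),**{k:c[k] for k in c})
    if crop: x0,y0,x1,y1=crop; im=im[y0:y1,x0:x1]
    im=cv2.resize(im,None,fx=scale,fy=scale,interpolation=cv2.INTER_CUBIC)
    cv2.imwrite(fn,im); return c
def ray(c,u,v,z):
    f=c["image"].shape[0]/2/np.tan(np.radians(float(c["vertical_fov"]))/2)
    R=np.array(c["R"]);t=np.array(c["t"])
    d=R.T@np.array([(u-c["cx"])/f,(v-c["cy"])/f,1]);o=-R.T@t
    return o+d*(z-o[2])/d[2]
def proj(c,X):
    f=c["image"].shape[0]/2/np.tan(np.radians(float(c["vertical_fov"]))/2)
    p=np.array(c["R"])@np.array(X)+np.array(c["t"]);return p[:2]/p[2]*f+[c["cx"],c["cy"]]
E
python3 - <<'E'
from h import *
for n in("top","side"):
    c=snap(n,f"pics/{n}0.png",scale=1.4)
    print(n,c["vertical_fov"],c["cx"],c["cy"],-np.array(c["R"]).T@np.array(c["t"]),np.array(c["R"]).round(3).tolist())
s=ctrl.get_state();print(s)
E
```

```text
pics
top 47.587059698939576 274.86697239417833 200.4980423419206 [0.33572216 0.00672795 1.37066883] [[-0.013, -1.0, 0.008], [-0.989, 0.011, -0.15], [0.15, -0.01, -0.989]]
side 43.360838596263235 285.1300781929567 208.78248780413415 [0.14692021 1.25694274 1.0449622 ] [[-0.948, -0.317, 0.019], [-0.203, 0.558, -0.804], [0.244, -0.767, -0.594]]
{'time': 0.1, 'qpos': array([-1.47630011e+00,  2.63451441e-01, -4.88672545e-02,  1.25940717e+00,
        1.21008808e-05,  1.41548311e+00]), 'qd': array([-5.20419130e-04, -6.82217609e-04,  1.95785053e-03,  1.97071877e-03,
       -6.63099996e-05, -6.26247801e-04]), 'joint_torque': array([ 4.63438482e-03, -6.38578248e+01,  3.85062432e+01,  1.00469386e-02,
        1.09552525e-04, -3.33893169e-06]), 'tool_pos': array([ 0.12975987, -0.50847828,  0.25588772]), 'eef_rot': array([-3.14067618e+00, -1.55744659e-04,  2.49809359e-01]), 'wrist_force': array([-0.37358846, -1.21123402,  0.50210991]), 'torque': array([0.0459254 , 0.03300115, 0.00276049]), 'finger_force': 0.0, 'gripper_width': 0.08546390872159294}
```

View pics/top0.png

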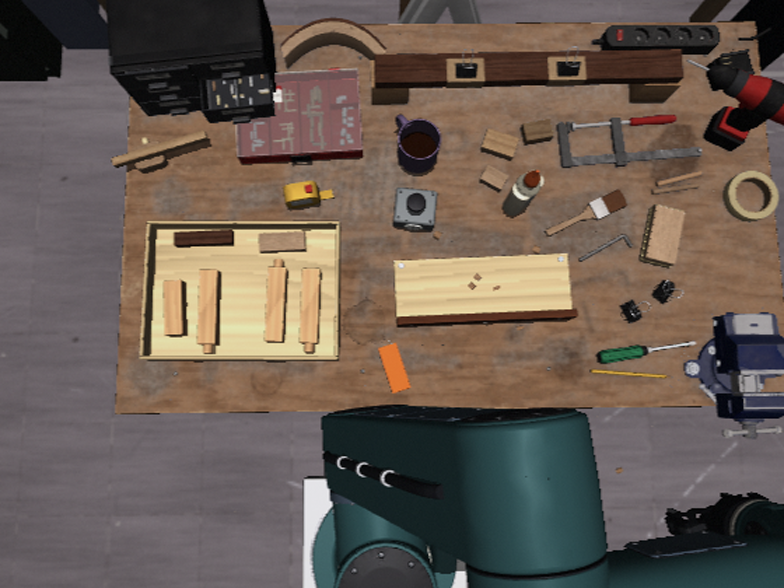

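View pics/side0.png

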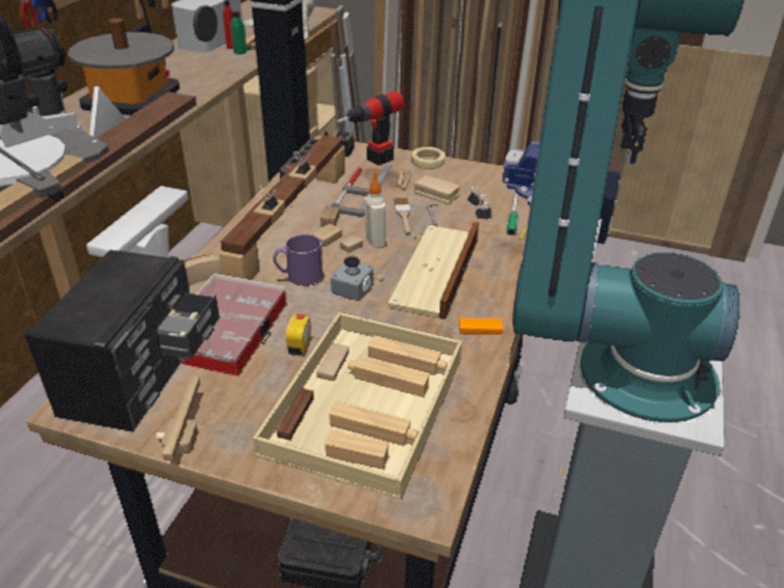

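The top picture (1.4x) shows four square pieces in the crate: a plain one at (174,307), which is shorter and is the offcut. The legs are at (208,310) with the tenon towards the robot, (275,302) with the tenon away, and (310,308) with the tenon towards the robot. The board is at (483,290) with its fence on the robot side. The plunger is at (416,203). The orange look-alike at (395,367) stays where it is.

I'll check these in one enlarged crop.

```bash
python3 - <<'E'
from h import *
c=dict(np.load("pics/top0.npz"))
im=c["image"][:,:,::-1]
cv2.imwrite("pics/c1.png",cv2.resize(im[150:262,95:250],None,fx=5,fy=5,interpolation=cv2.INTER_CUBIC))
cv2.imwrite("pics/c2.png",cv2.resize(im[120:245,265:420],None,fx=4.8,fy=4.8,interpolation=cv2.INTER_CUBIC))
E
```

```text
(no output)
```

View pics/c1.png

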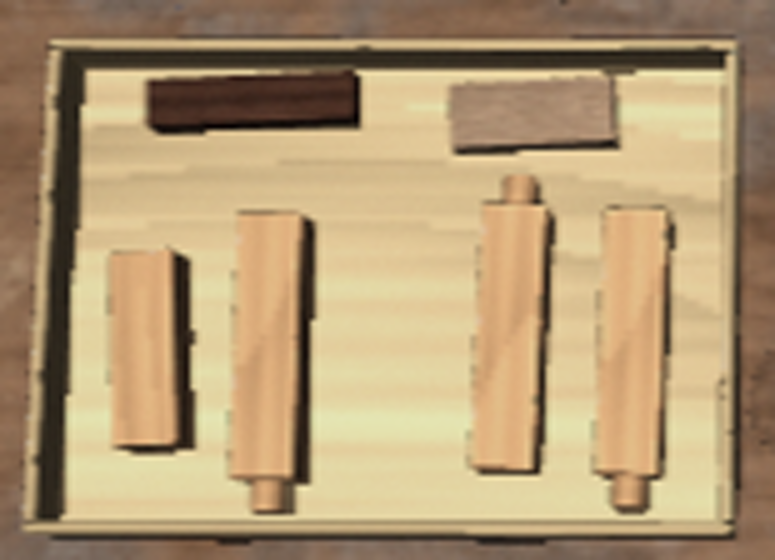

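View pics/c2.png

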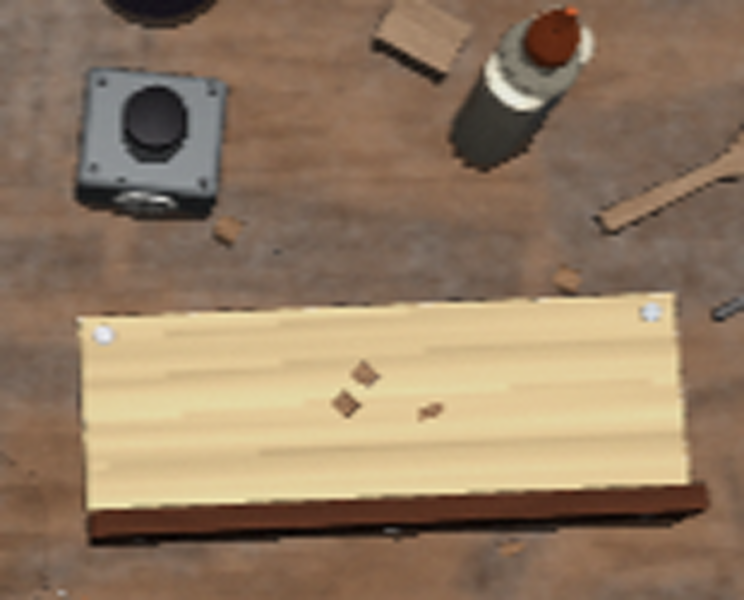

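```bash
python3 - <<'E'
from h import *
c=dict(np.load("pics/top0.npz"))
P=lambda x,y,z:ray(c,(x+.5)/5-.5+95,(y+.5)/5-.5+150,z)
Q=lambda x,y,z:ray(c,(x+.5)/4.8-.5+265,(y+.5)/4.8-.5+120,z)
legs={'A':[(236,212),(300,212),(228,478),(293,478)],'B':[(470,470),(538,470),(482,205),(548,205)],'C':[(606,207),(666,207),(593,475),(658,475)]}
for k,v in legs.items():
    p=[P(*a,.043) for a in v]; f=(p[0]+p[1])/2;s=(p[2]+p[3])/2;d=s-f;L=np.linalg.norm(d);d/=L
    w=np.linalg.norm(p[0]-p[1])
    m=(f+s)/2; print(k,'L',L.round(4),'w',w.round(4),'foot',f.round(4),'mid',m.round(4),'yaw',np.degrees(np.arctan2(d[1],d[0])).round(1),'grasp',(m+.052*d).round(4))
print('fence in',Q(88,510,.053).round(4),Q(690,486,.053).round(4),'far',Q(78,318,.018).round(4),Q(674,293,.018).round(4))
print('plunger',Q(155,118,.082).round(4),'bottle',Q(485,150,0).round(4),Q(555,40,.2).round(4),'timer',Q(90,190,.05),'walls',P(380,525,.05),P(735,300,.05),'orange',ray(c,282,262,0.018))
E
```

```text
A L 0.1497 w 0.036 foot [0.5653 0.3502 0.043 ] mid [0.4905 0.3502 0.043 ] yaw 180.0 grasp [0.4385 0.3503 0.043 ]
B L 0.1494 w 0.0377 foot [0.4184 0.2154 0.043 ] mid [0.4931 0.2133 0.043 ] yaw -1.7 grasp [0.5451 0.2117 0.043 ]
C L 0.1511 w 0.0339 foot [0.5658 0.1428 0.043 ] mid [0.4903 0.1454 0.043 ] yaw 178.0 grasp [0.4384 0.1472 0.043 ]
fence in [ 0.464  -0.0282  0.053 ] [ 0.4738 -0.378   0.053 ] far [ 0.5833 -0.0249  0.018 ] [ 0.5945 -0.3849  0.018 ]
plunger [ 0.6891 -0.0699  0.082 ] bottle [ 0.6891 -0.2781  0.    ] [ 0.6972 -0.2763  0.2   ] timer [ 0.65436843 -0.03240193  0.05      ] walls [0.38862187 0.28214019 0.05      ] [0.5112378  0.08655483 0.05      ] orange [ 0.36523687 -0.02492737  0.018     ]
```

```bash
cat >> h.py <<'E'
def rel(tgt,yaw=None,pitch=0,show=True):
    s=ctrl.get_state();R=Ro.from_euler('xyz',s['eef_rot']);p=s['tool_pos']
    d=R.inv().apply(np.array(tgt)-p)*1000
    out="shift %s"%d.round(1)
    if yaw is not None:
        T=Ro.from_euler('xyz',[180,pitch,yaw],degrees=True)
        out+=" rot %s"%np.degrees((R.inv()*T).as_rotvec()).round(1)
    print("t%.1f"%s['time'],p.round(4),np.degrees(s['eef_rot']).round(1),'w%.4f'%s['gripper_width'],'F',np.round(s['wrist_force'],1),'ff%.0f'%s['finger_force'],out,'q',s['qpos'].round(2))
E
r='[-0.36,0,0,0,0,0,-6.83]'; echo; python3 -m pendant '[[-0.36,0,0,0,0,0,-6.83],[-0.36,0,0,0,0,0,-6.83],[-0.36,0,0,0,0,0,-6.83],[-0.36,0,0,0,0,0,-6.83],[-0.36,0,0,0,0,0,-6.83],[-0.36,0,0,0,0,0,-6.83],[-0.36,0,0,0,0,0,-6.83],[-0.36,0,0,0,0,0,-6.83],[-0.36,0,0,0,0,0,-6.83],[-0.36,0,0,0,0,0,-6.83],[-0.36,0,0,0,0,0,-6.83],[-0.36,0,0,0,0,0,-6.83]]'
python3 -m pendant '[[-0.36,0,0,0,0,0,-6.83],[-0.36,0,0,0,0,0,-6.83],[-0.36,0,0,0,0,0,-6.83],[-0.36,0,0,0,0,0,-6.83],[-0.36,0,0,0,0,0,-6.83],[-0.36,0,0,0,0,0,-6.83],[-0.36,0,0,0,0,0,-6.83],[-0.36,0,0,0,0,0,-6.83],[-0.36,0,0,0,0,0,-6.83],[-0.36,0,0,0,0,0,-6.83],[-0.36,0,0,0,0,0,-6.83],[-0.36,0,0,0,0,0,-6.83]]'
python3 -c "
from h import *
rel([.545,.2117,.15],178.3)"
```

```text
time: 1.1
tool_pos: [0.1298, -0.5086, 0.256]
eef_rot: [3.142, -0.001, 1.686]
wrist_force: [0.3, -0.8, -1.3]
gripper_width: 0.058
finger_force: 0.0
time: 2.1
tool_pos: [0.1298, -0.5086, 0.256]
eef_rot: [3.141, -0.0, 3.117]
wrist_force: [0.9, 0.0, -0.5]
gripper_width: 0.0579
finger_force: 0.0
t2.1 [ 0.1298 -0.5086  0.256 ] [180.   -0.  178.6] w0.0579 F [ 0.9  0.  -0.5] ff0 shift [-397.1  730.4  106.4] rot [ 0.  -0.   0.3] q [-1.48  0.26 -0.05  1.26  0.   -1.45]
```

```bash
python3 -m pendant '[[-0.36,-16.5,30.4,0,0,0,0],[-0.36,-16.5,30.4,0,0,0,0],[-0.36,-16.5,30.4,0,0,0,0],[-0.36,-16.5,30.4,0,0,0,0],[-0.36,-16.5,30.4,0,0,0,0],[-0.36,-16.5,30.4,0,0,0,0],[-0.36,-16.5,30.4,0,0,0,0],[-0.36,-16.5,30.4,0,0,0,0],[-0.36,-16.5,30.4,0,0,0,0],[-0.36,-16.5,30.4,0,0,0,0],[-0.36,-16.5,30.4,0,0,0,0],[-0.36,-16.5,30.4,0,0,0,0]]' | tail -0
python3 -m pendant '[[-0.36,-16.5,30.4,0,0,0,0],[-0.36,-16.5,30.4,0,0,0,0],[-0.36,-16.5,30.4,0,0,0,0],[-0.36,-16.5,30.4,0,0,0,0],[-0.36,-16.5,30.4,0,0,0,0],[-0.36,-16.5,30.4,0,0,0,0],[-0.36,-16.5,30.4,0,0,0,0],[-0.36,-16.5,30.4,10,0,0,0],[-0.36,-16.5,30.4,20,0,0,0],[-0.36,-16.5,30.4,20,0,0,0],[-0.36,-16.5,30.4,20,0,0,0],[-0.36,-16.5,30.4,20,0,0,0]]' | tail -0
python3 -m pendant '[[-0.36,0,0,0,0,0,0],[-0.36,0,0,0,0,0,0]]' | tail -0
python3 - <<'E'
from h import *
rel([.545,.2117,.037],178.3)
snap("top","pics/t1.png",(95,140,295,270),4); c=snap("side","pics/s1.png")
E
```

```text
t4.3 [0.5477 0.2094 0.1645] [-180.    -0.2  178.4] w0.0579 F [ 0.3 -0.4  1. ] ff0 shift [  2.4   2.4 127.5] rot [-0.  -0.2  0.1] q [ 0.23  0.41 -0.08  1.09 -0.    0.26]Exception ignored on flushing sys.stdout:
BrokenPipeError: [Errno 32] Broken pipe
Exception ignored on flushing sys.stdout:
BrokenPipeError: [Errno 32] Broken pipe
Exception ignored on flushing sys.stdout:
BrokenPipeError: [Errno 32] Broken pipe
```

View pics/t1.png

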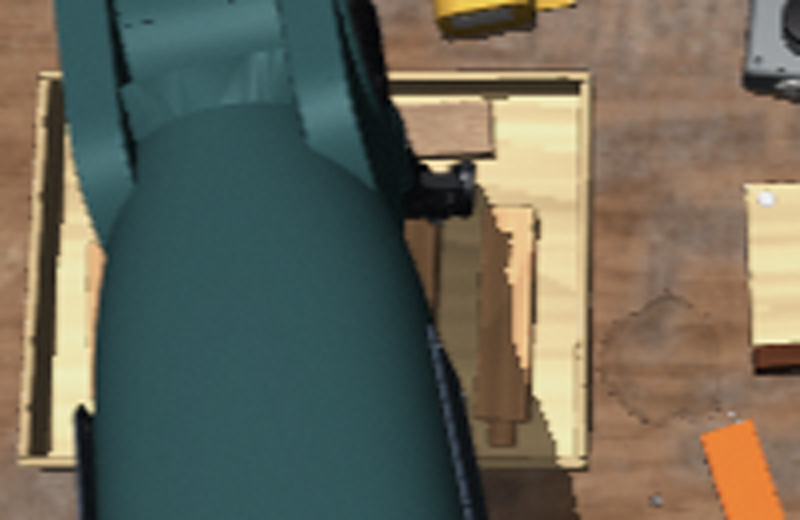

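The arm covers the legs in this view. Only the right-hand leg (510,310) and part of the gripper at (440,190) can be seen, so I'm going by the first measurement. I'll descend and grip.

```bash
python3 -m pendant '[[-0.36,2.4,2.4,20,0,0,0],[-0.36,0,0,20,0,0,0],[-0.36,0,0,20,0,0,0],[-0.36,0,0,20,0,0,0],[-0.36,0,0,20,0,0,0],[-0.36,0,0,15,0,0,0],[-0.36,0,0,8,0,0,0],[-0.36,0,0,4,0,0,0],[-0.36,0,0,0,0,0,0],[-0.36,0,0,0,0,0,0]]'
python3 -m pendant '[[1,0,0,0,0,0,0],[1,0,0,0,0,0,0],[1,0,0,0,0,0,0],[1,0,0,0,0,0,0],[1,0,0,0,0,0,0],[1,0,0,0,0,0,0]]' 60
python3 -m pendant '[[1,0,0,-10,0,0,0],[1,0,0,-20,0,0,0],[1,0,0,-20,0,0,0],[1,0,0,-20,0,0,0],[1,0,0,-20,0,0,0],[1,0,0,-20,0,0,0],[1,0,0,-10,0,0,0],[1,0,0,0,0,0,0]]' 
python3 - <<'E'
from h import *
rel([.60,-.31,.157],181.6)
snap("side","pics/s2.png",(130,150,400,352),2.9)
E
```

```text
time: 5.2
tool_pos: [0.5462, 0.2106, 0.0403]
eef_rot: [3.141, 0.001, 3.11]
wrist_force: [0.3, 0.6, 0.7]
gripper_width: 0.0583
finger_force: 0.0
time: 5.7
tool_pos: [0.5463, 0.2109, 0.0404]
eef_rot: [3.141, 0.002, 3.111]
wrist_force: [-1.4, -1.2, 8.1]
gripper_width: 0.0351
finger_force: 60.7
time: 6.37
tool_pos: [0.5467, 0.2111, 0.1618]
eef_rot: [3.141, 0.004, 3.111]
wrist_force: [1.2, -0.3, -0.9]
gripper_width: 0.0353
finger_force: 60.0
t6.4 [0.5467 0.2111 0.1618] [179.9   0.2 178.2] w0.0353 F [ 1.2 -0.3 -0.9] ff60 shift [ -69.3 -519.2    4.5] rot [ 0.1  0.2 -3.4] q [ 0.23  0.41 -0.09  1.07  0.    0.26]
```

View pics/s2.png

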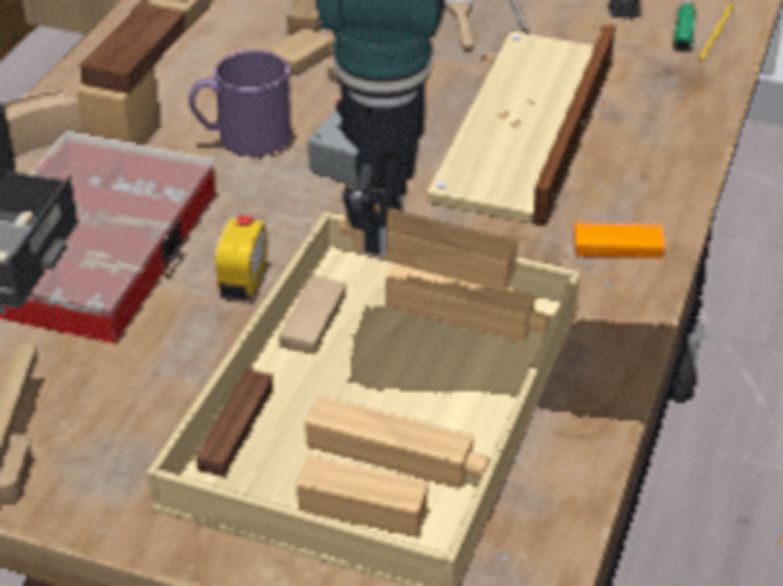

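Leg B is held level by its tenon end at (385,235). The others haven't moved. I'll carry it to the far end of the board and tilt it there.

```bash
python3 -m pendant '[[1,0,-20,-9,0,0,-3.4],[1,-2,-29,-9,0,0,0],[1,-2,-29,-9,0,0,0],[1,-2,-29,-9,0,0,0],[1,-2,-29,-9,0,0,0],[1,-2,-29,-9,0,0,0],[1,-2,-29,-9,0,0,0],[1,-2,-29,-9,0,0,0],[1,-2,-29,-9,0,0,0],[1,-2,-29,-9,0,0,0],[1,-2,-29,0,0,0,0],[1,-2,-29,0,0,0,0]]' >/dev/null
python3 -m pendant '[[1,0,-29,0,0,-6,0],[1,0,-29,0,0,-6,0],[1,0,-29,0,0,-6,0],[1,0,-29,0,0,-6,0],[1,0,-29,0,0,-6,0],[1,0,-20,0,0,-6,0],[1,0,-15,0,0,-6,0],[1,0,0,0,0,-6,0],[1,0,0,0,0,-6,0],[1,0,0,0,0,-6,0],[1,0,0,0,0,0,0],[1,0,0,0,0,0,0]]' >/dev/null
python3 - <<'E'
from h import *
rel([.58,-.315,.25],181.6)
snap("side","pics/s3.png",(180,60,460,270),2.8)
E
```

```text
t8.4 [ 0.5809 -0.3075  0.2463] [ 179.6   57.8 -178.8] w0.0349 F [ 0.2 -0.4 -0.9] ff60 shift [-2.5 -7.5 -2.9] rot [ 0.1 57.8 -0.2] q [-0.89  0.16 -0.7  -0.06  0.74 -0.6 ]
```

View pics/s3.png

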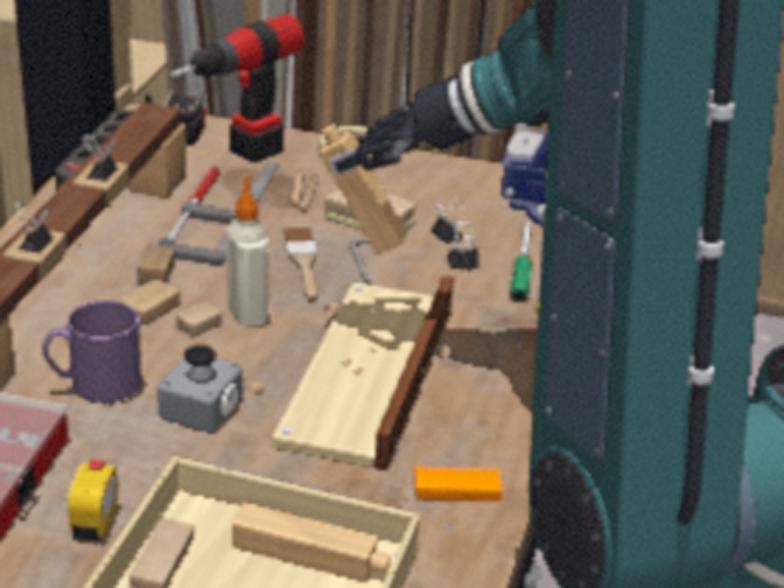

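The tilt is about 58° and the leg is clear of everything, with its foot at (385,235) above the board. I'll continue to vertical.

```bash
python3 -m pendant '[[1,0,0,0,0,-6,0],[1,0,0,0,0,-6,0],[1,0,0,0,0,-6,0],[1,0,0,0,0,-6,0],[1,0,0,0,0,-6,0],[1,0,0,0,0,-2,0],[1,0,0,0,0,0,0],[1,0,0,0,0,0,0]]' 
python3 - <<'E'
from h import *
rel([.480,-.315,.170],181.6,90)
c=snap("side","pics/s4.png",(180,60,460,270),2.8)
E
```

```text
time: 9.13
tool_pos: [0.5877, -0.3143, 0.2435]
eef_rot: [3.127, 1.347, -3.136]
wrist_force: [-0.4, 0.5, -1.3]
gripper_width: 0.035
finger_force: 60.3
t9.1 [ 0.5877 -0.3143  0.2435] [ 179.2   77.2 -179.7] w0.0350 F [-0.4  0.5 -1.3] ff60 shift [ 95.6   1.1 -88.7] rot [ -0.5 -12.8  -0.2] q [-0.94  0.35 -1.01 -0.99  0.93 -0.3 ]
```

```bash
python3 -m pendant '[[1,0,0,0,-0.2,-3.2,0],[1,0,0,0,-0.2,-3.2,0],[1,0,0,0,-0.1,-3.2,0],[1,0,0,0,0,-3.2,0],[1,0,0,-15,0,0,0],[1,0,0,-15,0,0,0],[1,0,0,-15,0,0,0],[1,0,0,-15,0,0,0],[1,0,0,-15,0,0,0],[1,0,0,-10,0,0,0],[1,0,0,0,0,0,0]]' 
python3 - <<'E'
from h import *
rel([.480,-.315,.160],181.6,90)
E
```

```text
time: 10.1
tool_pos: [0.5175, -0.3387, 0.2606]
eef_rot: [3.117, 1.502, -3.127]
wrist_force: [0.1, -0.0, -1.5]
gripper_width: 0.0348
finger_force: 60.5
t10.1 [ 0.5175 -0.3387  0.2606] [ 178.6   86.1 -179.2] w0.0348 F [ 0.1 -0.  -1.5] ff60 shift [102.9  24.9 -29.6] rot [ 0.6 -3.9 -0.1] q [-1.12  0.48 -1.17 -1.48  1.16 -0.15]
```

```bash
python3 -m pendant '[[1,10,8,0,0,3,0],[1,15,8,0,0,3,0],[1,15,8,0,0,0,0],[1,15,0,0,0,0,0],[1,15,0,0,0,0,0],[1,10,0,0,0,0,0],[1,0,0,0,0,0,0],[1,0,0,0,0,0,0]]' 
python3 - <<'E'
from h import *
rel([.480,-.315,.160],181.6,80)
E
```

```text
time: 10.77
tool_pos: [0.5119, -0.3284, 0.1897]
eef_rot: [3.104, 1.396, -3.127]
wrist_force: [-0.2, -0.1, -1.6]
gripper_width: 0.035
finger_force: 60.4
t10.8 [ 0.5119 -0.3284  0.1897] [ 177.8   80.  -179.1] w0.0350 F [-0.2 -0.1 -1.6] ff60 shift [ 34.7  14.8 -25.5] rot [ 1.4  0.  -0.1] q [-1.12  0.51 -1.17 -1.26  1.14 -0.39]
```

```bash
python3 -m pendant '[[1,10,4,0,0.5,3,0],[1,10,4,0,0.5,2,0],[1,8,4,-3,0.4,0,0],[1,0,2,-3,0,0,0],[1,0,0,-4,0,0,0],[1,0,0,0,0,0,0],[1,0,0,0,0,0,0]]' 
python3 - <<'E'
from h import *
rel([.480,-.315,.148],181.6,80)
def foot(ahead=.015,a=.128):
    s=ctrl.get_state();R=Ro.from_euler('xyz',s['eef_rot']).as_matrix()
    f=s['tool_pos']+ahead*R[:,2]+a*R[:,0]
    print('foot',f.round(4)); print('corner low',(f+.018*R[:,2]).round(4),'corner fence',(f-.018*R[:,2]).round(4))
foot()
E
```

```text
time: 11.35
tool_pos: [0.496, -0.3168, 0.1671]
eef_rot: [3.137, 1.309, -3.114]
wrist_force: [3.0, 1.5, -0.0]
gripper_width: 0.0349
finger_force: 60.4
t11.3 [ 0.496  -0.3168  0.1671] [ 179.8   75.  -178.4] w0.0349 F [ 3.   1.5 -0. ] ff60 shift [ 22.6   2.3 -10.4] rot [ 0.2 -5.  -0. ] q [-1.13  0.45 -1.18 -1.03  1.09 -0.53]
foot [ 0.4773 -0.3173  0.0396]
corner low [ 0.4947 -0.3167  0.0349] corner fence [ 0.4599 -0.3178  0.0443]
```

```bash
python3 -m pendant '[[1,-2,0,8,0,0,0],[1,4,0,1,0,0,0],[1,4,0,1,0,0,0],[1,4,0,1,0,0,0],[1,0,0,0,0,0,0]]' 
python3 - <<'E'
from h import *
rel([.480,-.315,.148],181.6,80)
c=snap("side","pics/s5.png",(280,90,380,165),7.5)
E
```

```text
time: 11.77
tool_pos: [0.5046, -0.3186, 0.1539]
eef_rot: [3.13, 1.305, -3.12]
wrist_force: [-0.0, 1.0, -1.5]
gripper_width: 0.035
finger_force: 60.7
t11.8 [ 0.5046 -0.3186  0.1539] [ 179.3   74.8 -178.8] w0.0350 F [-0.   1.  -1.5] ff61 shift [ 12.1   4.4 -22.1] rot [ 0.3 -5.2 -0.1] q [-1.11  0.49 -1.18 -1.09  1.07 -0.52]
```

View pics/s5.png

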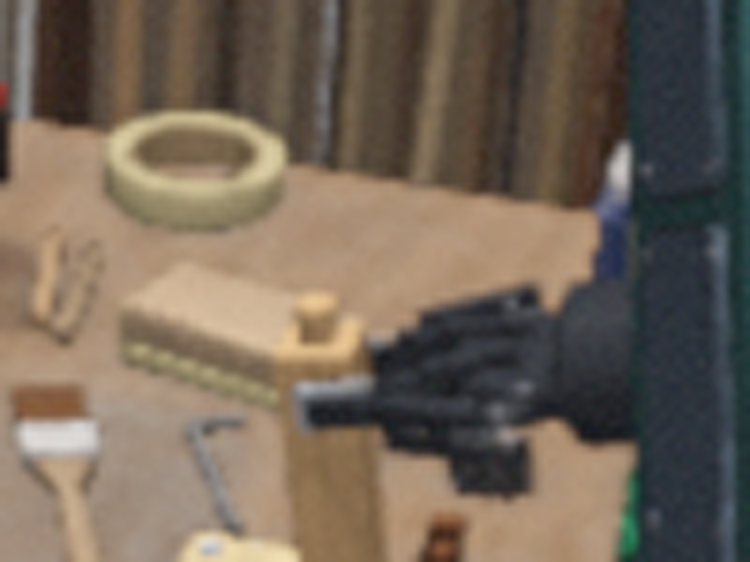

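The leg is nearly upright at (330,440), with the tenon up at (318,315) and the pads on its upper end. I'll loosen the grip and lower it onto the board.

```bash
python3 -m pendant '[[1,2,0,0.5,0,0,0],[1,2,0,0.5,0,0,0],[1,2,0,0.5,0,0,0],[1,0,0,0,0,0,0]]' 22
python3 -m pendant '[[1,2,0,0.5,0,0,0],[1,2,0,0.5,0,0,0],[1,0,0,0,0,0,0]]' 22
python3 -c "
from h import *
print(ctrl.get_state()['qpos'])"
```

```text
time: 12.15
tool_pos: [0.505, -0.32, 0.1492]
eef_rot: [3.132, 1.304, -3.116]
wrist_force: [-0.0, -0.4, -0.5]
gripper_width: 0.0353
finger_force: 60.7
time: 12.4
tool_pos: [0.5058, -0.3204, 0.1479]
eef_rot: [-3.14, 1.308, -3.1]
wrist_force: [-4.3, 5.4, 25.0]
gripper_width: 0.0352
finger_force: 62.2
[-1.11055262  0.51586276 -1.17499911 -1.10846266  1.07887443 -0.52650345]
```

```bash
python3 -m pendant '[[1,-1.5,0,0,0,0,0],[1,0,0,0,0,0,0],[1,0,0,0,0,0,0],[1,0,0,0,0,0,0]]' 20
python3 -m pendant '[[0.12,0,0,0,0,0,0]]' 20
```

```text
time: 12.73
tool_pos: [0.5059, -0.3208, 0.1481]
eef_rot: [3.138, 1.305, -3.108]
wrist_force: [0.1, 0.9, 7.6]
gripper_width: 0.035
finger_force: 61.1
time: 12.82
tool_pos: [0.5057, -0.3208, 0.1476]
eef_rot: [3.135, 1.304, -3.112]
wrist_force: [0.3, -0.5, 0.1]
gripper_width: 0.0375
finger_force: 0.0
```

```bash
python3 -m pendant '[[1,0,0,0,0,0,0],[1,0,0,0,0,0,0],[1,0,0,0,0,0,0]]' 20
python3 -c "
from h import *
snap('side','pics/s6.png',(270,90,390,180),6.5)"
```

```text
time: 13.07
tool_pos: [0.5057, -0.3209, 0.1474]
eef_rot: [3.135, 1.304, -3.113]
wrist_force: [-0.7, 0.7, 5.0]
gripper_width: 0.0359
finger_force: 25.8
```

View pics/s6.png

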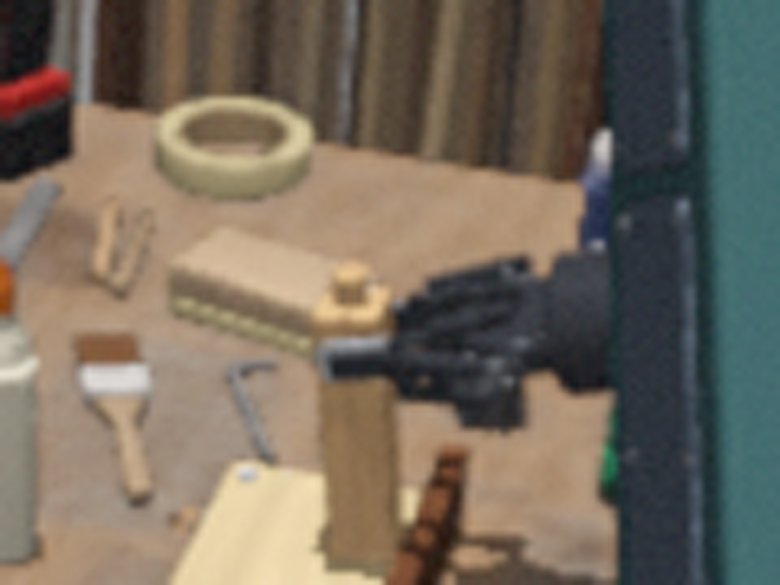

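The leg stands on the board at (355,470) with its foot by the fence, still leaning slightly outward. I'll push the top back while giving up some tool tilt.

```bash
python3 -m pendant '[[1,1.3,0,-3.8,0,2.5,0],[1,1.4,0,-3.8,0,2.5,0],[1,1.5,0,-3.7,0,2.5,0],[1,0,0,0,0,0,0]]' 
python3 - <<'E'
from h import *
rel([.480,-.315,.148],181.6,80)
E
```

```text
time: 13.45
tool_pos: [0.4937, -0.3211, 0.1473]
eef_rot: [3.134, 1.174, -3.113]
wrist_force: [-0.4, -0.2, -2.1]
gripper_width: 0.0354
finger_force: 25.8
t13.4 [ 0.4937 -0.3211  0.1473] [ 179.6   67.3 -178.4] w0.0354 F [-0.4 -0.2 -2.1] ff26 shift [  4.6   6.5 -12.7] rot [  0.5 -12.7  -0. ] q [-1.11  0.36 -1.06 -0.62  1.   -0.71]
```

```bash
python3 -m pendant '[[1,1.5,0,-3.7,0,0,0],[1,1.5,0,-3.7,0,0,0],[1,0,0,0,0,0,0]]'
python3 -m pendant '[[1,1.5,0,-3.7,0,0,0],[1,1.5,0,-3.7,0,0,0],[1,0,0,0,0,0,0]]'
python3 - <<'E'
from h import *
rel([.480,-.315,.148],181.6,80)
snap('side','pics/s7.png',(270,90,390,180),6.5)
E
```

```text
time: 13.7
tool_pos: [0.4855, -0.3215, 0.1461]
eef_rot: [3.133, 1.178, -3.114]
wrist_force: [3.0, 0.5, 0.1]
gripper_width: 0.0356
finger_force: 25.7
time: 13.95
tool_pos: [0.4775, -0.3218, 0.1462]
eef_rot: [3.133, 1.177, -3.115]
wrist_force: [1.1, 0.4, -1.5]
gripper_width: 0.0355
finger_force: 25.9
t13.9 [ 0.4775 -0.3218  0.1462] [ 179.5   67.4 -178.5] w0.0355 F [ 1.1  0.4 -1.5] ff26 shift [-2.7  6.7  1.9] rot [  0.4 -12.6  -0.1] q [-1.15  0.35 -1.07 -0.58  1.03 -0.75]
```

View pics/s7.png

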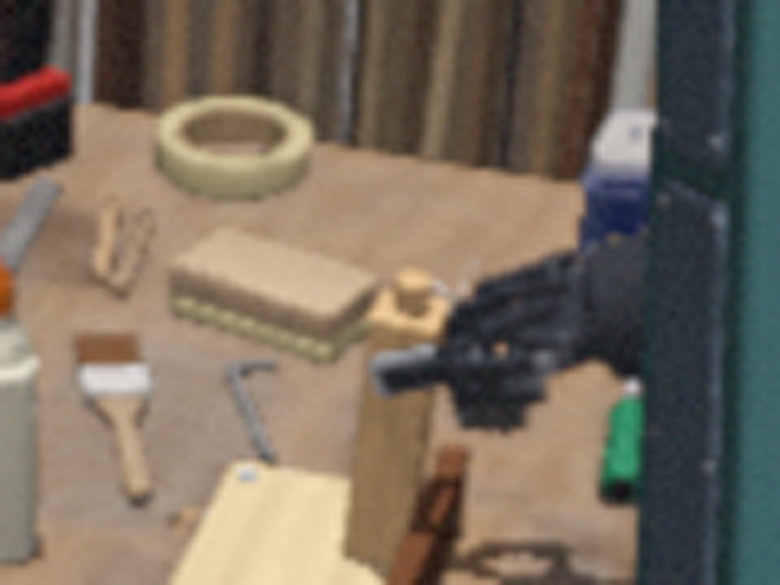

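```bash
python3 - <<'E'
from h import *
c=dict(np.load("pics/s7.npz"))
for X in ([.492,-.32,.018],[.492,-.32,.186],[.474,-.32,.018],[.510,-.302,.018],[.510,-.302,.168],[.474,-.302,.168],[.51,-.338,.168]):
    print(X,((proj(c,X)+.5-[270,90])*6.5).round(0))
E
```

```text
[0.492, -0.32, 0.018] [377. 551.]
[0.492, -0.32, 0.186] [399. 281.]
[0.474, -0.32, 0.018] [409. 557.]
[0.51, -0.302, 0.018] [338. 562.]
[0.51, -0.302, 0.168] [355. 321.]
[0.474, -0.302, 0.168] [421. 333.]
[0.51, -0.338, 0.168] [372. 291.]
```

The leg is upright to within about 2°, and its foot is against the fence: bottom corner at (345,562) against (338,562) expected. I'll let go and lift away.

```bash
python3 -m pendant '[[0.1,0,0,0,0,0,0],[0,0,0,0,0,0,0],[-0.2,0,0,0,0,0,0],[-0.5,0,0,0,0,0,0],[-0.5,0,0,0,0,0,0],[-0.5,-5,0,-2,0,0,0],[-0.5,-9,0,-4,0,0,0],[-0.5,-14,0,-6,0,0,0],[-0.5,-14,0,-6,0,0,0],[-0.5,-18,0,-8,0,0,0],[-0.5,-18,0,-8,0,0,0],[-0.5,-18,0,-8,0,0,0]]'
python3 - <<'E'
from h import *
rel([.48,-.32,.28],0)
c=snap('side','pics/s8.png',(270,90,390,180),6.5)
snap('top','pics/t8.png',(265,100,425,240),5)
E
```

```text
time: 15.0
tool_pos: [0.476, -0.3217, 0.2529]
eef_rot: [3.135, 1.177, -3.112]
wrist_force: [-0.1, -0.2, -0.4]
gripper_width: 0.0642
finger_force: 0.0
t15.0 [ 0.476  -0.3217  0.2529] [ 179.6   67.4 -178.3] w0.0642 F [-0.1 -0.2 -0.4] ff0 shift [-26.6   1.7  -6.6] rot [ -99.     1.9 -148.4] q [-1.15  0.1  -0.89 -0.15  1.03 -0.76]
```

View pics/s8.png

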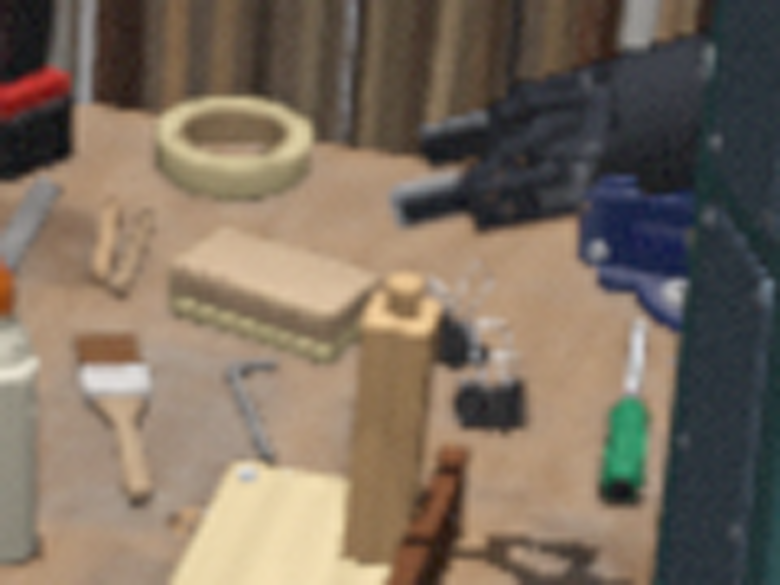

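Leg B stands free: tenon (405,278), foot against the fence at (370,555). Next is leg C. I'll bring the tool back to pointing down and go over to the crate.

```bash
python3 -m pendant '[[-0.36,-10,5,-10,0,5.6,0],[-0.36,-10,10,-5,0,5.6,0],[-0.36,0,10,0,0,5.6,0],[-0.36,0,15,0,0,5.6,0],[-0.36,0,20,0,0,5.6,0],[-0.36,0,25,0,0,5.6,0],[-0.36,0,25,0,0,5.6,0],[-0.36,0,25,0,0,5.6,0],[-0.36,0,25,0,0,5.6,0],[-0.36,0,25,0,0,5.6,0],[-0.36,0,25,0,0,5.6,0],[-0.36,0,25,0,0,5.6,0]]' 25 >/dev/null
python3 - <<'E'
from h import *
rel([.4384,.1472,.15],358)
E
```

```text
t16.1 [ 0.4659 -0.0918  0.2687] [ 179.9    3.3 -178.1] w0.0581 F [ 0.3 -0.8  0.9] ff0 shift [ 26.3 239.7 117.6] rot [  -5.1    0.3 -176. ] q [-0.38  0.14 -0.18  1.2   0.02 -0.41]
```

```bash
python3 -m pendant '[[-0.36,3,24,0,0,3.3,0],[-0.36,3,24,0,0,0,0],[-0.36,3,24,0,0,0,0],[-0.36,3,24,0,0,0,0],[-0.36,3,24,0,0,0,0],[-0.36,3,24,10,0,0,0],[-0.36,3,24,10,0,0,0],[-0.36,2,24,20,0,0,0],[-0.36,2,24,20,0,0,0],[-0.36,2,24,20,0,0,0],[-0.36,0,0,0,0,0,-7],[-0.36,0,0,0,0,0,-7]]' >/dev/null
python3 -m pendant '[[-0.36,0,0,0,0,0,-7],[-0.36,0,0,0,0,0,-7],[-0.36,0,0,0,0,0,-7],[-0.36,0,0,0,0,0,-7],[-0.36,0,0,0,0,0,-7],[-0.36,0,0,0,0,0,-7],[-0.36,0,0,0,0,0,-7],[-0.36,0,0,0,0,0,-7],[-0.36,0,0,0,0,0,-7],[-0.36,0,0,0,0,0,-7],[-0.36,0,0,0,0,0,-7],[-0.36,0,0,0,0,0,-7]]' >/dev/null
python3 -m pendant '[[-0.36,0,0,0,0,0,-7],[-0.36,0,0,0,0,0,-7],[-0.36,0,0,0,0,0,-7],[-0.36,0,0,0,0,0,-7],[-0.36,0,0,0,0,0,-7],[-0.36,0,0,0,0,0,-7],[-0.36,0,0,0,0,0,-7],[-0.36,0,0,0,0,0,-7],[-0.36,0,0,0,0,0,-7],[-0.36,0,0,0,0,0,-7],[-0.36,0,0,0,0,0,-7],[-0.36,0,0,0,0,0,0]]' >/dev/null
python3 - <<'E'
from h import *
rel([.4384,.1472,.04],358)
E
```

```text
t19.1 [0.4314 0.1461 0.1882] [-179.8   -0.2   -2.8] w0.0579 F [-0.8  0.4  0.2] ff0 shift [  6.5  -0.9 148.2] rot [-0.2 -0.2 -0.8] q [ 0.15  0.18 -0.36  1.03  0.   -2.95]
```

```bash
python3 -m pendant '[[-0.36,6.5,-1,20,0,0,-0.8],[-0.36,0,0,20,0,0,0],[-0.36,0,0,20,0,0,0],[-0.36,0,0,20,0,0,0],[-0.36,0,0,20,0,0,0],[-0.36,0,0,20,0,0,0],[-0.36,0,0,15,0,0,0],[-0.36,0,0,9,0,0,0],[-0.36,0,0,4,0,0,0],[-0.36,0,0,0,0,0,0],[-0.36,0,0,0,0,0,0]]'
python3 -m pendant '[[1,0,0,0,0,0,0],[1,0,0,0,0,0,0],[1,0,0,0,0,0,0],[1,0,0,0,0,0,0],[1,0,0,0,0,0,0],[1,0,0,0,0,0,0]]' 30
python3 -m pendant '[[1,0,0,-10,0,0,0],[1,0,0,-20,0,0,0],[1,0,0,-20,0,0,0],[1,0,0,-20,0,0,0],[1,0,0,-20,0,0,0],[1,0,0,-20,0,0,0],[1,0,0,-20,0,0,0],[1,0,0,-20,0,0,0],[1,0,0,-20,0,0,0],[1,0,0,-20,0,0,0],[1,0,0,-10,0,0,0],[1,0,0,0,0,0,0]]' 
python3 - <<'E'
from h import *
rel([.50,.0,.24],178)
E
```

```text
time: 20.02
tool_pos: [0.4388, 0.1473, 0.0409]
eef_rot: [-3.138, -0.004, -0.042]
wrist_force: [0.3, 0.2, -0.4]
gripper_width: 0.0581
finger_force: 0.0
time: 20.52
tool_pos: [0.4392, 0.1473, 0.0414]
eef_rot: [-3.138, -0.005, -0.041]
wrist_force: [-0.9, -1.6, 6.9]
gripper_width: 0.0356
finger_force: 30.7
time: 21.52
tool_pos: [0.4387, 0.1468, 0.2428]
eef_rot: [-3.138, -0.007, -0.04]
wrist_force: [0.5, -0.1, -2.6]
gripper_width: 0.0357
finger_force: 30.5
t21.5 [0.4387 0.1468 0.2428] [-179.8   -0.4   -2.3] w0.0357 F [ 0.5 -0.1 -2.6] ff31 shift [ 67.2 144.2   2.8] rot [ -0.6   0.3 179.7] q [ 0.15  0.16 -0.23  1.18  0.   -2.96]
```

```bash
python3 -m pendant '[[1,8,0,0,0,0,0],[1,20,0,0,0,0,0],[1,20,0,0,0,0,0],[1,20,0,0,0,0,7],[1,0,0,0,0,0,7],[1,0,0,0,0,0,7],[1,0,0,0,0,0,7],[1,0,0,0,0,0,7],[1,0,0,0,0,0,7],[1,0,0,0,0,0,7],[1,0,0,0,0,0,7],[1,0,0,0,0,0,7]]' >/dev/null
python3 -m pendant '[[1,0,0,0,0,0,7],[1,0,0,0,0,0,7],[1,0,0,0,0,0,7],[1,0,0,0,0,0,7],[1,0,0,0,0,0,7],[1,0,0,0,0,0,7],[1,0,0,0,0,0,7],[1,0,0,0,0,0,7],[1,0,0,0,0,0,7],[1,0,0,0,0,0,7],[1,0,0,0,0,0,7],[1,0,0,0,0,0,7]]' >/dev/null
python3 -m pendant '[[1,0,0,0,0,0,7],[1,0,0,0,0,0,7],[1,0,0,0,0,0,7],[1,0,0,0,0,0,7],[1,0,-10,0,0,0,0],[1,0,-20,0,0,0,0],[1,0,-30,0,0,0,0],[1,0,-30,0,0,0,0],[1,0,-30,0,0,0,0],[1,0,-30,0,0,0,0],[1,0,-30,0,0,0,0],[1,0,-30,0,0,0,0]]' 
python3 - <<'E'
from h import *
rel([.56,-.225,.24],181.6)
E
```

```text
time: 24.52
tool_pos: [0.5155, -0.068, 0.2395]
eef_rot: [3.139, 0.003, -3.09]
wrist_force: [0.6, -0.2, -1.1]
gripper_width: 0.0356
finger_force: 30.5
t24.5 [ 0.5155 -0.068   0.2395] [ 179.8    0.2 -177.1] w0.0356 F [ 0.6 -0.2 -1.1] ff31 shift [ -36.4 -159.1   -0.9] rot [0.2 0.2 1.3] q [-0.29  0.26 -0.1   1.21  0.   -0.34]
```

```bash
python3 -m pendant '[[1,-9,-20,0,0,0,1.3],[1,-9,-30,0,0,0,0],[1,-9,-30,0,0,-6,0],[1,-9,-30,0,0,-6,0],[1,0,-30,0,0,-6,0],[1,0,-20,0,0,-6,0],[1,0,0,0,0,-6,0],[1,0,0,0,0,-6,0],[1,0,0,0,0,-6,0],[1,0,0,0,0,-6,0],[1,0,0,0,0,-6,0],[1,0,0,0,0,0,0]]' 
python3 - <<'E'
from h import *
s=ctrl.get_state();R=Ro.from_euler('xyz',s['eef_rot']).as_matrix()
f=s['tool_pos']+.016*R[:,2]+.128*R[:,0];lo=f+.018*R[:,2];hi=f-.018*R[:,2]
print('low',lo.round(4),'fence corner',hi.round(4))
rel([.56,-.225,.24],181.6,54)
# world moves so that fence corner is at x .4725, low corner at z .020
dx=.4725-hi[0];dz=.020-lo[2];print('tool shift',(R.T@np.array([dx,0,dz])*1000).round(1),dx,dz)
snap('side','pics/s9.png',(200,70,400,215),4)
E
```

```text
time: 25.52
tool_pos: [0.5539, -0.2244, 0.2374]
eef_rot: [3.138, 0.926, -3.121]
wrist_force: [-0.8, 0.3, -3.8]
gripper_width: 0.0354
finger_force: 30.8
low [ 0.5042 -0.2253  0.1146] fence corner [ 0.4754 -0.2261  0.1362]
t25.5 [ 0.5539 -0.2244  0.2374] [ 179.8   53.1 -178.8] w0.0354 F [-0.8  0.3 -3.8] ff31 shift [-5.8 -0.7  3.3] rot [-0.1 -0.9 -0.2] q [-0.78  0.05 -0.8  -0.02  0.62 -0.56]
tool shift [77.4 -0.1 54.5] -0.002935007510876275 -0.09461324014404067
```

View pics/s9.png

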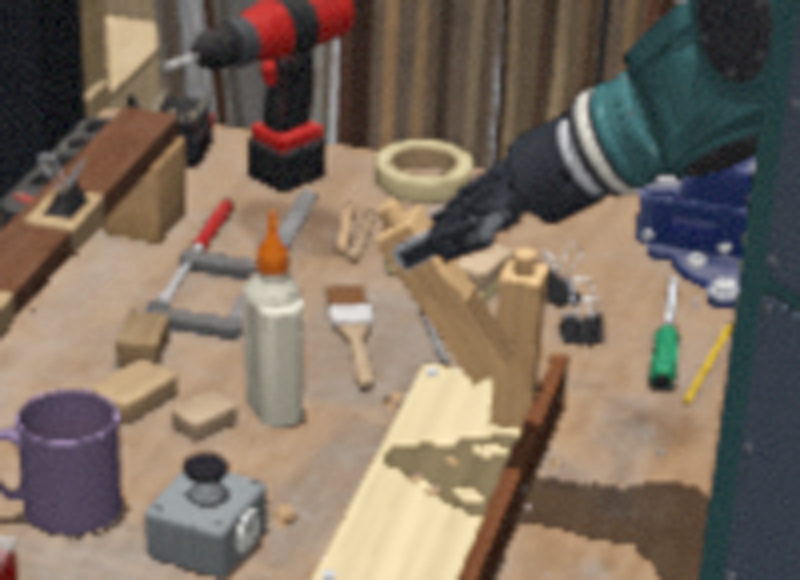

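Leg C is held tilted at (455,300), clear of leg B and the bottle. I'll lower it to the board.

```bash
python3 -m pendant '[[1,8.8,0,6.6,0,0,0],[1,8.8,0,6.6,0,0,0],[1,8.8,0,6.6,0,0,0],[1,8.8,0,6.6,0,0,0],[1,8.8,0,6.6,0,0,0],[1,8.8,0,6.6,0,0,0],[1,8.8,0,6.6,0,0,0],[1,7,0,5.2,0,0,0],[1,0,0,0,0,0,0],[1,0,0,0,0,0,0]]' 
python3 -m pendant '[[1,2.4,0,1.8,0,0,0],[1,2.4,0,1.8,0,0,0],[1,0,0,0,0,0,0]]' 
```

```text
time: 26.4
tool_pos: [0.5569, -0.2254, 0.1546]
eef_rot: [3.137, 0.923, -3.12]
wrist_force: [-0.2, 1.3, -1.7]
gripper_width: 0.035
finger_force: 30.8
time: 26.65
tool_pos: [0.5564, -0.2249, 0.1487]
eef_rot: [3.137, 0.925, -3.121]
wrist_force: [0.1, 0.4, -1.8]
gripper_width: 0.0351
finger_force: 30.8
```

```bash
python3 -m pendant '[[1,5.2,0,-1.4,0,0,0],[1,5.2,0,-1.4,0,0,0],[1,0,0,0,0,0,0]]'
python3 -m pendant '[[1,1.8,0,-3.8,0,0,0],[1,1.8,0,-3.8,0,0,0],[1,1.8,0,-3.8,0,0,0],[1,0,0,0,0,0,0]]'
python3 -m pendant '[[1,2,0,-4.7,0,0,0],[1,2,0,-4.7,0,0,0],[1,2,0,-4.7,0,0,0],[1,2,0,-4.7,0,0,0],[1,0,0,0,0,0,0]]'
python3 -c "
from h import *
rel([.4948,-.225,.1505])"
```

```text
time: 26.9
tool_pos: [0.5471, -0.2248, 0.1418]
eef_rot: [3.136, 0.925, -3.123]
wrist_force: [1.5, -0.7, -2.5]
gripper_width: 0.0353
finger_force: 30.5
time: 27.23
tool_pos: [0.5353, -0.2256, 0.1456]
eef_rot: [3.138, 0.927, -3.121]
wrist_force: [3.2, 1.2, 1.0]
gripper_width: 0.0358
finger_force: 30.4
time: 27.65
tool_pos: [0.5149, -0.2257, 0.1497]
eef_rot: [3.136, 0.925, -3.123]
wrist_force: [1.1, 0.3, -1.2]
gripper_width: 0.0352
finger_force: 30.3
t27.6 [ 0.5149 -0.2257  0.1497] [ 179.7   53.  -178.9] w0.0352 F [ 1.1  0.3 -1.2] ff30 shift [ 11.4   1.2 -16.5] q [-0.86  0.16 -1.   -0.3   0.67 -0.63]
```

```bash
python3 -m pendant '[[1,2.4,0,-3.2,0,2,0],[1,2.5,0,-3.1,0,2,0],[1,2.6,0,-3.0,0,2,0],[1,2.7,0,-2.9,0,2,0],[1,2.8,0,-2.8,0,2,0],[1,0,0,0,0,0,0]]'
python3 -m pendant '[[1,3.5,0,-2.6,0,0,0],[1,3.5,0,-2.6,0,0,0],[1,3.5,0,-2.6,0,0,0],[1,0,0,0,0,0,0]]'
python3 - <<'E'
from h import *
rel([.473,-.225,.1476])
s=ctrl.get_state()
c=snap('side','pics/s10.png',(250,90,390,195),5.7)
for X in ([.4876,-.225,.186],[.5056,-.207,.018],[.5056,-.207,.168]):print(((proj(c,X)+.5-[250,90])*5.7).round(0))
E
```

```text
time: 28.15
tool_pos: [0.4957, -0.2264, 0.1501]
eef_rot: [3.138, 0.749, -3.12]
wrist_force: [0.8, -1.3, -2.3]
gripper_width: 0.0359
finger_force: 30.9
time: 28.48
tool_pos: [0.4819, -0.2264, 0.1478]
eef_rot: [3.136, 0.751, -3.122]
wrist_force: [1.1, 0.4, 0.0]
gripper_width: 0.0351
finger_force: 31.4
t28.5 [ 0.4819 -0.2264  0.1478] [ 179.7   43.  -178.9] w0.0351 F [1.1 0.4 0. ] ff31 shift [ 6.6  1.6 -5.9] q [-0.86  0.1  -0.89  0.06  0.56 -0.73]
[430. 322.]
[375. 574.]
[389. 359.]
```

View pics/s10.png

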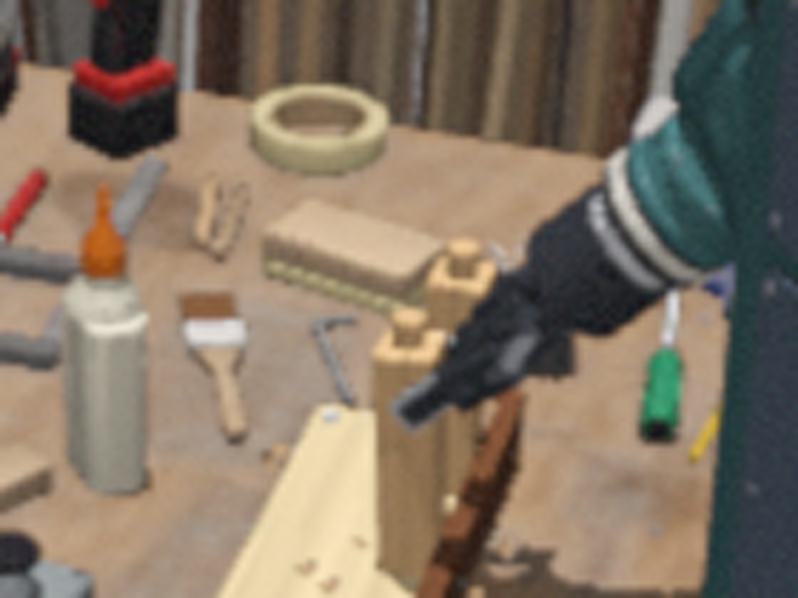

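Leg C's foot is at the fence, but it still leans out about 4°: top edge at (373,350) against (389,359) expected. I'll push the last 9 mm and let go.

```bash
python3 -m pendant '[[1,3.3,0,-3,0,0,0],[1,3.3,0,-3,0,0,0],[1,0,0,0,0,0,0],[0.1,0,0,0,0,0,0],[0,0,0,0,0,0,0],[-0.2,0,0,0,0,0,0],[-0.4,0,0,0,0,0,0],[-0.4,0,0,0,0,0,0]]'
python3 -m pendant '[[-0.4,-4,0,-4,0,0,0],[-0.4,-7,0,-7,0,0,0],[-0.4,-11,0,-11,0,0,0],[-0.4,-14,0,-14,0,0,0],[-0.4,-14,0,-14,0,0,0],[-0.4,-14,0,-14,0,0,0],[-0.4,-10,0,-10,0,0,0],[-0.4,0,0,0,0,0,0]]'
python3 - <<'E'
from h import *
rel([.4385,.3503,.23])
c=snap('side','pics/s11.png',(250,90,390,195),5.7)
snap('top','pics/t11.png',(95,140,425,260),2.4)
E
```

```text
time: 29.2
tool_pos: [0.4739, -0.2267, 0.1481]
eef_rot: [3.137, 0.751, -3.121]
wrist_force: [0.7, -0.5, 0.5]
gripper_width: 0.0597
finger_force: 0.0
time: 29.87
tool_pos: [0.4783, -0.2277, 0.2563]
eef_rot: [-3.141, 0.754, -3.117]
wrist_force: [-0.3, 0.2, 1.2]
gripper_width: 0.0597
finger_force: 0.0
t29.9 [ 0.4783 -0.2277  0.2563] [-180.    43.2 -178.6] w0.0597 F [-0.3  0.2  1.2] ff0 shift [ 36.7 578.8   1.2] q [-0.87 -0.05 -0.67  0.42  0.56 -0.74]
```

View pics/s11.png

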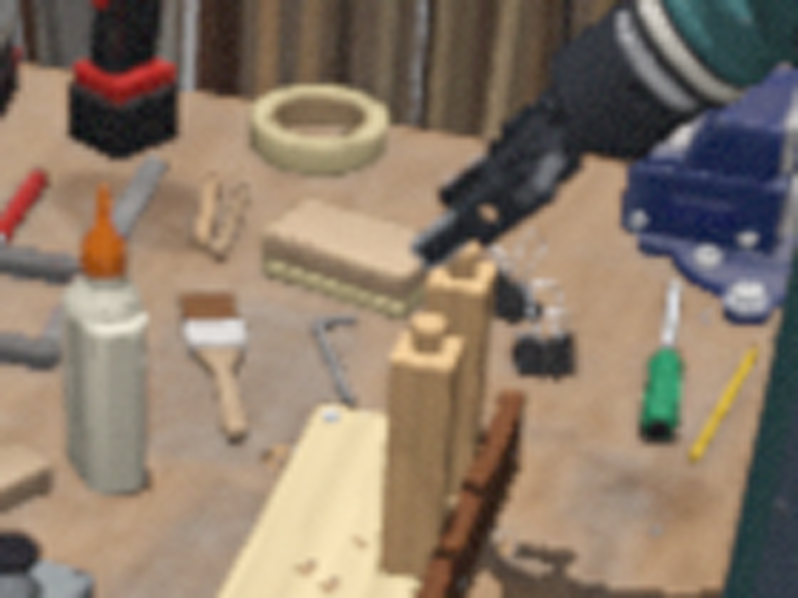

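Legs B and C both stand upright against the fence, with tenons at (470,262) and (430,328). That was my last allowed picture, so the rest goes by numbers. I'll check from the pixels that leg A hasn't moved while heading for it.

```bash
python3 -m pendant '[[-0.36,0,10,0,0,4.8,0],[-0.36,0,20,0,0,4.8,0],[-0.36,0,30,0,0,4.8,0],[-0.36,0,30,0,0,4.8,0],[-0.36,0,30,0,0,4.8,0],[-0.36,0,30,0,0,4.8,0],[-0.36,0,30,0,0,4.8,0],[-0.36,0,30,0,0,4.8,0],[-0.36,0,30,0,0,4.8,0],[-0.36,0,30,0,0,0,0],[-0.36,0,30,0,0,0,0],[-0.36,0,0,0,0,0,0]]' 30 >/dev/null
python3 - <<'E'
from h import *
a=np.load("pics/top0.npz")['image'].astype(int);b=np.load("pics/t11.npz")['image'].astype(int)
for n,(x0,y0,x1,y1) in dict(A=(138,188,160,256),offcut=(114,196,134,242),dark=(120,160,170,180),pale=(180,160,222,184)).items():
    d=abs(a-b)[y0:y1,x0:x1].max(2);print(n,d.mean().round(1),(d>40).sum())
rel([.4385,.3503,.23],360)
E
```

```text
A 7.4 0
offcut 7.2 0
dark 5.2 0
pale 39.9 414
t31.0 [0.4698 0.0768 0.2522] [ 179.7   -0.3 -178.4] w0.0583 F [ 0.5  0.1 -0. ] ff0 shift [ 23.6 274.1  23.5] rot [   0.5    0.4 -178.4] q [-0.01  0.18 -0.17  1.23  0.   -0.04]
```

```bash
python3 -m pendant '[[-0.36,3,28,0,0,0,0],[-0.36,3,28,0,0,0,0],[-0.36,3,28,0,0,0,0],[-0.36,3,28,0,0,0,0],[-0.36,3,28,0,0,0,0],[-0.36,3,28,0,0,0,-7],[-0.36,0,0,0,0,0,-7],[-0.36,0,0,0,0,0,-7],[-0.36,0,0,0,0,0,-7],[-0.36,0,0,0,0,0,-7],[-0.36,0,0,0,0,0,-7],[-0.36,0,0,0,0,0,-7]]' >/dev/null
python3 -m pendant '[[-0.36,0,0,0,0,0,-7],[-0.36,0,0,0,0,0,-7],[-0.36,0,0,0,0,0,-7],[-0.36,0,0,0,0,0,-7],[-0.36,0,0,0,0,0,-7],[-0.36,0,0,0,0,0,-7],[-0.36,0,0,0,0,0,-7],[-0.36,0,0,0,0,0,-7],[-0.36,0,0,0,0,0,-7],[-0.36,0,0,0,0,0,-7],[-0.36,0,0,0,0,0,-7],[-0.36,0,0,0,0,0,-7]]' >/dev/null
python3 -m pendant '[[-0.36,0,0,0,0,0,-7],[-0.36,0,0,0,0,0,-7],[-0.36,0,0,0,0,0,-7],[-0.36,0,0,0,0,0,-7],[-0.36,0,0,0,0,0,-7],[-0.36,0,0,0,0,0,-7],[-0.36,0,0,0,0,0,0]]' >/dev/null
python3 - <<'E'
from h import *
rel([.4385,.3503,.04],360)
E
```

```text
t33.5 [0.4482 0.24   0.2532] [-179.9    0.3   -3.3] w0.0581 F [-0.6  0.8 -1.1] ff0 shift [ -14.9 -109.1  213.5] rot [-0.1  0.3 -3.3] q [ 0.33  0.24 -0.09  1.24  0.   -2.75]
```

```bash
python3 -m pendant '[[-0.36,0,0,0,0,0,-3.3],[-0.36,-2.5,-28,10,0,0,0],[-0.36,-2.5,-28,20,0,0,0],[-0.36,-2.5,-28,20,0,0,0],[-0.36,-2.5,-26,20,0,0,0],[-0.36,0,0,20,0,0,0],[-0.36,0,0,20,0,0,0],[-0.36,0,0,20,0,0,0],[-0.36,0,0,0,0,0,0]]' >/dev/null
python3 -c "
from h import *
rel([.4385,.3503,.041],360)"
```

```text
t34.3 [0.4368 0.3498 0.1207] [180.    0.5  -0.6] w0.0582 F [-1.1 -0.6 -0.5] ff0 shift [ 2.4 -0.5 79.7] rot [ 0.   0.5 -0.6] q [ 0.53  0.4  -0.22  0.95  0.   -2.6 ]
```

```bash
python3 -m pendant '[[-0.36,2,-0.5,20,0,0,-0.6],[-0.36,0,0,20,0,0,0],[-0.36,0,0,20,0,0,0],[-0.36,0,0,12,0,0,0],[-0.36,0,0,6,0,0,0],[-0.36,0,0,2,0,0,0],[-0.36,0,0,0,0,0,0],[1,0,0,0,0,0,0],[1,0,0,0,0,0,0],[1,0,0,0,0,0,0],[1,0,0,0,0,0,0],[1,0,0,0,0,0,0]]' 30
python3 -m pendant '[[1,0,0,-10,0,0,0],[1,0,0,-20,0,0,0],[1,0,0,-20,0,0,0],[1,0,0,-20,0,0,0],[1,0,0,-20,0,0,0],[1,0,0,-20,0,0,0],[1,0,0,-20,0,0,0],[1,0,0,-20,0,0,0],[1,0,0,-20,0,0,0],[1,0,0,-20,0,0,0],[1,0,0,-10,0,0,0],[1,0,0,0,0,0,0]]' 
python3 - <<'E'
from h import *
rel([.56,-.135,.24],181.6)
E
```

```text
time: 35.3
tool_pos: [0.4409, 0.3519, 0.0458]
eef_rot: [-3.138, 0.002, 0.004]
wrist_force: [-0.7, -0.7, 5.6]
gripper_width: 0.0358
finger_force: 29.9
time: 36.3
tool_pos: [0.4415, 0.3514, 0.2479]
eef_rot: [-3.136, -0.001, 0.004]
wrist_force: [-0.5, 0.7, -1.2]
gripper_width: 0.0356
finger_force: 30.3
t36.3 [0.4415 0.3514 0.2479] [-179.7   -0.     0.3] w0.0356 F [-0.5  0.7 -1.2] ff30 shift [116.3 487.    5.4] rot [-1.000e-01  5.000e-01  1.787e+02] q [ 0.53  0.33  0.03  1.26  0.   -2.62]
```

```bash
python3 -m pendant '[[1,10,10,0,0,0,0],[1,20,20,0,0,0,0],[1,20,25,0,0,0,0],[1,20,25,0,0,0,7],[1,0,0,0,0,0,7],[1,0,0,0,0,0,7],[1,0,0,0,0,0,7],[1,0,0,0,0,0,7],[1,0,0,0,0,0,7],[1,0,0,0,0,0,7],[1,0,0,0,0,0,7],[1,0,0,0,0,0,7]]' >/dev/null
python3 -m pendant '[[1,0,0,0,0,0,7],[1,0,0,0,0,0,7],[1,0,0,0,0,0,7],[1,0,0,0,0,0,7],[1,0,0,0,0,0,7],[1,0,0,0,0,0,7],[1,0,0,0,0,0,7],[1,0,0,0,0,0,7],[1,0,0,0,0,0,7],[1,0,0,0,0,0,7],[1,0,0,0,0,0,7],[1,0,0,0,0,0,7]]' >/dev/null
python3 -m pendant '[[1,0,0,0,0,0,7],[1,0,0,0,0,0,7],[1,0,0,0,0,0,7],[1,0,0,0,0,0,7],[1,0,-10,0,0,0,0],[1,0,-20,0,0,0,0],[1,0,-30,0,0,0,0],[1,0,-30,0,0,0,0],[1,0,-30,0,0,0,0],[1,0,-30,0,0,0,0],[1,0,-30,0,0,0,0],[1,0,-30,0,0,0,0]]' 
python3 - <<'E'
from h import *
rel([.55,-.135,.25],181.6)
E
```

```text
time: 39.3
tool_pos: [0.5301, 0.0598, 0.2431]
eef_rot: [3.138, -0.004, -3.046]
wrist_force: [-0.0, 1.2, -1.3]
gripper_width: 0.0357
finger_force: 30.4
t39.3 [0.5301 0.0598 0.2431] [ 179.8   -0.2 -174.5] w0.0357 F [-0.   1.2 -1.3] ff30 shift [  -1.1 -195.8   -7.6] rot [ 0.2 -0.2  3.9] q [-0.04  0.28 -0.05  1.24  0.   -0.14]
```

```bash
python3 -m pendant '[[1,0,0,0,0,0,3.9],[1,-3,-25,-2,0,0,0],[1,-3,-30,-2,0,0,0],[1,-3,-30,-2,0,-6,0],[1,-3,-30,0,0,-6,0],[1,-3,-30,0,0,-6,0],[1,0,-30,0,0,-6,0],[1,0,-20,0,0,-6,0],[1,0,0,0,0,-6,0],[1,0,0,0,0,-6,0],[1,0,0,0,0,-6,0],[1,0,0,0,0,0,0]]' 
python3 - <<'E'
from h import *
s=ctrl.get_state();R=Ro.from_euler('xyz',s['eef_rot']).as_matrix()
f=s['tool_pos']+.021*R[:,2]+.124*R[:,0];lo=f+.018*R[:,2];hi=f-.018*R[:,2]
print('low',lo.round(4),'fence corner',hi.round(4))
rel([.56,-.135,.24],181.6,48)
fx=.4632+.0286*.135
dx=fx+.004-hi[0];dz=.020-lo[2];print('fence',fx,'tool shift',(R.T@np.array([dx,0,dz])*1000).round(1),dx,dz)
c=snap('side','pics/s12.png')
# leg check: expected silhouette pixels of the held leg
for n,k in dict(foot=.124,tip=-.044,sh=-.026).items():
    X=s['tool_pos']+.021*R[:,2]+k*R[:,0];u=proj(c,X).round().astype(int);print(n,u,c['image'][u[1],u[0]])
E
```

```text
time: 40.3
tool_pos: [0.5466, -0.132, 0.246]
eef_rot: [3.138, 0.824, -3.12]
wrist_force: [-1.2, 0.4, -2.9]
gripper_width: 0.0353
finger_force: 31.0
low [ 0.491  -0.1331  0.1285] fence corner [ 0.4646 -0.1337  0.1529]
t40.3 [ 0.5466 -0.132   0.246 ] [ 179.8   47.2 -178.8] w0.0353 F [-1.2  0.4 -2.9] ff31 shift [-4.7 -3.3 13.9] rot [-0.1 -0.8 -0.3] q [-0.58 -0.05 -0.79  0.1   0.43 -0.44]
fence 0.467061 tool shift [75.2 -0.4 78.4] 0.006505454189742632 -0.10846801351225367
foot [320 172] [150 119  86]
tip [286 132] [161 132 104]
sh [290 137] [178 145 105]
```

```bash
python3 -m pendant '[[1,7.2,0,7.5,0,0,0],[1,7.2,0,7.5,0,0,0],[1,7.2,0,7.5,0,0,0],[1,7.2,0,7.5,0,0,0],[1,7.2,0,7.5,0,0,0],[1,7.2,0,7.5,0,0,0],[1,7.2,0,7.5,0,0,0],[1,7.2,0,7.5,0,0,0],[1,7.2,0,7.5,0,0,0],[1,7.2,0,7.5,0,0,0],[1,0,0,0,0,0,0],[1,0,0,0,0,0,0]]' 
python3 - <<'E'
from h import *
s=ctrl.get_state();R=Ro.from_euler('xyz',s['eef_rot']).as_matrix()
f=s['tool_pos']+.021*R[:,2]+.124*R[:,0];print('low',(f+.018*R[:,2]).round(4),'fc',(f-.018*R[:,2]).round(4))
# ladder path of TCP, tool pitch falling from 47 to 38
a,b,fx=.124,.033,.467
for th,p in ((47,47),(55,47),(63,47),(70,45),(77,42),(84,39),(90,37)):
    t=np.radians(th);q=np.radians(p);x=.036*np.sin(t)+a*np.cos(t)-b*np.sin(t);z=a*np.sin(t)+b*np.cos(t)
    print(th,p,(fx+x-.006*np.sin(q)).round(4),(.017+z+.006*np.cos(q)).round(4))
print(s['qpos'].round(2))
E
```

```text
time: 41.35
tool_pos: [0.5573, -0.1326, 0.1455]
eef_rot: [3.138, 0.821, -3.12]
wrist_force: [-0.6, -0.0, -0.6]
gripper_width: 0.0358
finger_force: 31.0
low [ 0.5013 -0.1337  0.0282] fc [ 0.475  -0.1344  0.0527]
47 47 0.5494 0.1343
55 47 0.5362 0.1416
63 47 0.5216 0.1466
70 45 0.508 0.1491
77 42 0.4938 0.1497
84 39 0.4792 0.1484
90 37 0.4664 0.1458
[-0.57  0.14 -0.97 -0.26  0.42 -0.43]
```

```bash
python3 -m pendant '[[1,4.5,0,0.6,0,0,0],[1,4.5,0,0.6,0,0,0],[1,4.5,0,0.6,0,0,0],[1,0,0,0,0,0,0]]'
python3 -m pendant '[[1,1.2,0,-4.9,0,0,0],[1,1.2,0,-4.9,0,0,0],[1,1.2,0,-4.9,0,0,0],[1,0,0,0,0,0,0]]'
python3 -m pendant '[[1,2.1,0,-4.7,0,0,0],[1,2.1,0,-4.7,0,0,0],[1,2.1,0,-4.7,0,0,0],[1,0,0,0,0,0,0]]'
python3 -c "
from h import *
rel([.508,-.134,.1491],181.6,45)"
```

```text
time: 41.68
tool_pos: [0.5503, -0.1326, 0.1366]
eef_rot: [3.139, 0.829, -3.118]
wrist_force: [7.2, 4.8, 9.2]
gripper_width: 0.0358
finger_force: 31.5
time: 42.02
tool_pos: [0.5357, -0.1328, 0.1433]
eef_rot: [3.139, 0.826, -3.12]
wrist_force: [4.2, 0.5, 1.9]
gripper_width: 0.0352
finger_force: 30.3
time: 42.35
tool_pos: [0.5206, -0.1331, 0.1474]
eef_rot: [3.138, 0.825, -3.121]
wrist_force: [2.3, -0.3, 1.4]
gripper_width: 0.0356
finger_force: 30.3
t42.4 [ 0.5206 -0.1331  0.1474] [ 179.8   47.2 -178.8] w0.0356 F [ 2.3 -0.3  1.4] ff30 shift [  7.4  -0.6 -10.4] rot [-0.1  2.2 -0.3] q [-0.63  0.08 -1.03 -0.25  0.46 -0.47]
```

```bash
python3 -m pendant '[[1,2.5,0,-3.4,0,0.7,0],[1,2.5,0,-3.4,0,0.7,0],[1,2.5,0,-3.4,0,0.7,0],[1,0,0,0,0,0,0]]'
python3 -m pendant '[[1,3.3,0,-3.4,0,1,0],[1,3.3,0,-3.4,0,1,0],[1,3.3,0,-3.4,0,1,0],[1,0,0,0,0,0,0]]'
python3 -m pendant '[[1,4,0,-2.8,0,1,0],[1,4,0,-2.8,0,1,0],[1,4,0,-2.8,0,1,0],[1,0,0,0,0,0,0]]'
python3 -c "
from h import *
rel([.468,-.134,.1462],181.6,37)"
```

```text
time: 42.68
tool_pos: [0.5082, -0.1334, 0.1488]
eef_rot: [3.138, 0.787, -3.121]
wrist_force: [1.3, -0.8, 2.8]
gripper_width: 0.0357
finger_force: 30.3
time: 43.02
tool_pos: [0.4939, -0.1335, 0.1489]
eef_rot: [3.137, 0.734, -3.121]
wrist_force: [1.3, -1.0, -1.6]
gripper_width: 0.0356
finger_force: 30.2
time: 43.35
tool_pos: [0.4793, -0.1338, 0.1471]
eef_rot: [3.137, 0.682, -3.121]
wrist_force: [1.8, -1.3, -1.0]
gripper_width: 0.0355
finger_force: 30.3
t43.4 [ 0.4793 -0.1338  0.1471] [ 179.7   39.1 -178.8] w0.0355 F [ 1.8 -1.3 -1. ] ff30 shift [ 9.4  0.1 -6.4] rot [-0.   2.1 -0.3] q [-0.65  0.01 -0.95  0.05  0.41 -0.55]
```

```bash
python3 -m pendant '[[1,3.1,0,-2.1,0,0,0],[1,3.1,0,-2.1,0,0,0],[1,3.1,0,-2.1,0,0,0],[1,0,0,0,0,0,0]]'
python3 - <<'E'
from h import *
c=snap('side','pics/s13.png')
a=np.load('pics/s11.npz')['image'].astype(int);b=c['image'].astype(int)
# leg left silhouette edge (col of strongest horizontal gradient) vs expected vertical leg edge
g=cv2.GaussianBlur(c['image'],(3,3),0).astype(float)
for z in (.05,.08,.11,.16):
    p=proj(c,[.503,-.116,z]);r=int(round(p[1]));x=int(round(p[0]))
    row=np.abs(np.diff(g[r,x-9:x+10],axis=0)).sum(1);print(z,p.round(1),'edge',x-9+row.argmax()+.5,row.max().round())
rel([0,0,0])
E
```

```text
time: 43.68
tool_pos: [0.4676, -0.1339, 0.1461]
eef_rot: [3.137, 0.682, -3.122]
wrist_force: [2.5, 0.5, -2.3]
gripper_width: 0.0353
finger_force: 30.4
0.05 [309.1 197.1] edge 309.5 121.0
0.08 [309.5 189.5] edge 309.5 102.0
0.11 [309.9 181.8] edge 309.5 114.0
0.16 [310.7 168.5] edge 310.5 109.0
t43.7 [ 0.4678 -0.1339  0.1461] [ 179.7   39.1 -178.9] w0.0356 F [ 2.9  0.3 -2.8] ff30 shift [ 453.1  144.1 -179. ] q [-0.67 -0.   -0.97  0.05  0.42 -0.57]
```

The edge columns match an upright leg at the fence to within half a pixel. I'll let go and lift away.

```bash
python3 -m pendant '[[0.1,0,0,0,0,0,0],[0,0,0,0,0,0,0],[-0.2,0,0,0,0,0,0],[-0.4,0,0,0,0,0,0],[-0.4,0,0,0,0,0,0],[-0.4,-3,0,-4,0,0,0],[-0.4,-6,0,-8,0,0,0],[-0.4,-9,0,-11,0,0,0],[-0.4,-12,0,-15,0,0,0],[-0.4,-12,0,-15,0,0,0],[-0.4,-12,0,-15,0,0,0],[-0.4,-12,0,-15,0,0,0]]'
python3 - <<'E'
from h import *
c=snap('side','pics/s14.png')
g=cv2.GaussianBlur(c['image'],(3,3),0).astype(float)
for yc,fx in ((-.134,.467),(-.227,.4697),(-.321,.4724)):
  for z in (.04,.08,.12,.16):
    p=proj(c,[fx+.036,yc+.018,z]);r=int(round(p[1]));x=int(round(p[0]))
    row=np.abs(np.diff(g[r,x-9:x+10],axis=0)).sum(1);print(yc,z,p.round(1),'edge',x-9+row.argmax()+.5,row.max().round())
rel([.6891,-.0699,.16],181.6)
t=snap('top','pics/t14.png');a=np.load('pics/top0.npz')['image']
# pale strip now: greyish-brown low saturation inside crate far region
for im in (a,t['image']):
    h=cv2.cvtColor(im,cv2.COLOR_RGB2HSV)[150:262,100:245];m=((h[...,1]>50)&(h[...,1]<100)&(h[...,2]>110)&(h[...,2]<215)).astype(np.uint8)
    n,l,st,ce=cv2.connectedComponentsWithStats(cv2.morphologyEx(m,cv2.MORPH_OPEN,np.ones((3,3))))
    print([(st[i].tolist(),(ce[i]+[100,150]).round(0).tolist()) for i in range(1,n) if st[i,4]>60])
# plunger head: dark pixels near its first place
for im in (a,t['image']):
    m=(im[120:165,280:315].max(2)<45).astype(np.uint8);ys,xs=np.nonzero(m);print('dark',len(xs),xs.mean()+280,ys.mean()+120)
E
```

```text
time: 44.73
tool_pos: [0.467, -0.1343, 0.2539]
eef_rot: [3.137, 0.683, -3.121]
wrist_force: [-0.8, -0.4, -0.4]
gripper_width: 0.06
finger_force: 0.0
-0.134 0.04 [308.9 199.6] edge 309.5 117.0
-0.134 0.08 [309.5 189.5] edge 309.5 95.0
-0.134 0.12 [310.1 179.2] edge 310.5 123.0
-0.134 0.16 [310.7 168.5] edge 311.5 97.0
-0.227 0.04 [315.8 184.6] edge 310.5 117.0
-0.227 0.08 [316.5 174.8] edge 310.5 109.0
-0.227 0.12 [317.1 164.6] edge 323.5 97.0
-0.227 0.16 [317.8 154.3] edge 317.5 36.0
-0.321 0.04 [322.3 170.6] edge 329.5 38.0
-0.321 0.08 [323. 161.] edge 321.5 67.0
-0.321 0.12 [323.7 151.1] edge 330.5 101.0
-0.321 0.16 [324.4 141. ] edge 323.5 54.0
t44.8 [ 0.4682 -0.1351  0.2577] [ 180.    39.3 -178.7] w0.0597 F [ 1.9 -0.9  6.4] ff0 shift [-110.    59.9  216.6] rot [-0.1 39.3 -0.2] q [-0.68 -0.15 -0.72  0.44  0.42 -0.58]
[([8, 0, 22, 6, 114], [119.0, 152.0]), ([31, 0, 24, 7, 142], [142.0, 153.0]), ([59, 0, 21, 10, 140], [167.0, 154.0]), ([102, 0, 43, 9, 291], [224.0, 153.0]), ([104, 11, 41, 62, 406], [231.0, 189.0]), ([84, 15, 36, 15, 458], [201.0, 172.0]), ([11, 25, 28, 8, 185], [123.0, 179.0]), ([11, 32, 74, 10, 385], [144.0, 185.0]), ([0, 74, 142, 38, 608], [174.0, 252.0]), ([10, 108, 18, 4, 72], [118.0, 260.0]), ([42, 108, 91, 4, 345], [187.0, 260.0])]
[([8, 0, 22, 6, 112], [119.0, 152.0]), ([31, 0, 24, 7, 145], [141.0, 153.0]), ([59, 0, 21, 10, 137], [167.0, 154.0]), ([102, 0, 43, 9, 292], [224.0, 153.0]), ([105, 11, 40, 61, 383], [232.0, 189.0]), ([101, 17, 35, 15, 460], [218.0, 174.0]), ([11, 25, 23, 8, 147], [121.0, 178.0]), ([11, 32, 67, 10, 313], [141.0, 185.0]), ([0, 74, 142, 38, 628], [172.0, 251.0]), ([11, 108, 17, 4, 68], [119.0, 260.0]), ([42, 108, 91, 4, 345], [187.0, 260.0])]
dark 202 296.7772277227723 143.24752475247524
dark 196 296.8724489795918 143.26020408163265
```

```bash
python3 -m pendant '[[1,0,0,0,0,6.55,0],[1,0,0,0,0,6.55,0],[1,0,0,0,0,6.55,0],[1,0,0,0,0,6.55,0],[1,0,0,0,0,6.55,0],[1,0,0,0,0,6.55,0],[1,0,0,0,0,0,0],[1,0,0,0,0,0,0]]' >/dev/null
python3 -c "
from h import *
rel([.6891,-.0699,.125],181.6)"
```

```text
t45.5 [ 0.4682 -0.1343  0.2512] [ 179.7   -0.2 -178.6] w0.0002 F [-0.1  1.1  0.1] ff0 shift [-222.8   58.4  125.7] rot [ 0.3 -0.2 -0.2] q [-0.45  0.2  -0.14  1.23  0.   -0.47]
```

```bash
python3 -m pendant '[[1,-25,6.5,0,0,0,0],[1,-25,6.5,0,0,0,0],[1,-25,6.5,0,0,0,0],[1,-25,6.5,0,0,0,0],[1,-25,6.5,10,0,0,0],[1,-25,6.5,20,0,0,0],[1,-25,6.5,20,0,0,0],[1,-25,6.5,20,0,0,0],[1,-23,6.5,20,0,0,0],[1,0,0,20,0,0,0],[1,0,0,10,0,0,0],[1,0,0,0,0,0,0]]' >/dev/null
python3 -c "
from h import *
rel([.6891,-.0699,.107],181.6)"
```

```text
t46.5 [ 0.6866 -0.0704  0.1304] [ 179.7   -0.3 -178.7] w-0.0002 F [ 0.3 -0.2  0.2] ff0 shift [-2.6  0.4 23.4] rot [ 0.3 -0.3 -0.3] q [-0.22  0.6   0.17  1.15  0.   -0.24]
```

```bash
python3 -m pendant '[[1,-2.5,0,8,0,0,0],[1,0,0,8,0,0,0],[1,0,0,6,0,0,0],[1,0,0,4,0,0,0],[1,0,0,4,0,0,0],[1,0,0,3,0,0,0],[1,0,0,0,0,0,0],[1,0,0,0,0,0,0]]'
python3 -m pendant '[[1,0,0,2,0,0,0],[1,0,0,2,0,0,0],[1,0,0,0,0,0,0],[1,0,0,0,0,0,0]]'
```

```text
time: 47.17
tool_pos: [0.6907, -0.0703, 0.0992]
eef_rot: [3.138, -0.003, -3.118]
wrist_force: [-2.4, -1.2, 3.8]
gripper_width: -0.0
finger_force: 2.1
time: 47.5
tool_pos: [0.6908, -0.0703, 0.0954]
eef_rot: [3.138, -0.003, -3.118]
wrist_force: [-2.1, -1.6, 6.5]
gripper_width: 0.0004
finger_force: 2.9
```

```bash
python3 -m pendant '[[1,0,0,1.5,0,0,0],[1,0,0,1.5,0,0,0],[1,0,0,0,0,0,0],[1,0,0,0,0,0,0]]'
python3 -m pendant '[[1,0,0,1,0,0,0],[1,0,0,0,0,0,0],[1,0,0,0,0,0,0],[1,0,0,0,0,0,0],[1,0,0,0,0,0,0],[1,0,0,0,0,0,0]]'
```

```text
time: 47.83
tool_pos: [0.6909, -0.0703, 0.0928]
eef_rot: [3.139, -0.003, -3.118]
wrist_force: [-3.7, -1.6, 9.2]
gripper_width: -0.0002
finger_force: 4.3
time: 48.33
tool_pos: [0.6909, -0.0703, 0.0926]
eef_rot: [3.139, -0.002, -3.118]
wrist_force: [-5.6, -0.4, 17.6]
gripper_width: -0.0001
finger_force: 8.6
```

The force rose from 9 to 18 N with no further travel, so the plunger is on its stop, and it was held there. I'll lift off and check everything.

```bash
python3 -m pendant '[[1,0,0,0,0,0,0],[1,0,0,0,0,0,0],[1,0,0,-5,0,0,0],[1,0,0,-8,0,0,0],[1,0,0,-15,0,0,0],[1,0,0,-20,0,0,0],[1,0,0,-30,0,0,0],[1,0,0,-30,0,0,0],[1,0,0,-30,0,0,0],[1,0,0,-10,0,0,0],[1,0,0,0,0,0,0],[1,0,0,0,0,0,0]]'
python3 -m pendant '[[1,0,40,0,0,0,0],[1,0,40,0,0,0,0],[1,0,40,0,0,0,0],[1,0,40,0,0,0,0],[1,0,40,0,0,0,0],[1,0,40,0,0,0,0],[1,0,0,0,0,0,0],[1,0,0,0,0,0,0]]'
python3 - <<'E'
from h import *
c=snap('side','pics/s15.png');t=snap('top','pics/t15.png')
a=np.load('pics/s11.npz')['image']
def match(ref,img,X,h=9):
    u=proj(c,X).round().astype(int);T=ref[u[1]-h:u[1]+h,u[0]-h:u[0]+h];S=img[u[1]-h-8:u[1]+h+8,u[0]-h-8:u[0]+h+8]
    r=cv2.matchTemplate(S,T,cv2.TM_CCOEFF_NORMED);_,v,_,p=cv2.minMaxLoc(r);print(X,'shift',p[0]-8,p[1]-8,round(v,2))
match(a,c['image'],[.488,-.227,.17])                       # leg C head vs its released look
b=np.load('pics/s8.npz')['image'];match(b,c['image'],[.4905,-.321,.172],8)  # leg B
s=np.load('pics/s14.npz')['image'];match(s,c['image'],[.485,-.134,.17])     # leg A vs after release
o=np.load('pics/side0.npz')['image'];match(o,c['image'],[.689,-.07,.082],12) # plunger as at the start
rel([0,0,0])
E
```

```text
time: 49.33
tool_pos: [0.6914, -0.0705, 0.2391]
eef_rot: [3.138, -0.003, -3.118]
wrist_force: [0.1, 0.1, -0.8]
gripper_width: -0.0
finger_force: 0.0
time: 50.0
tool_pos: [0.6848, 0.1715, 0.2381]
eef_rot: [3.138, -0.006, -3.115]
wrist_force: [0.7, -0.7, -0.6]
gripper_width: -0.0002
finger_force: 0.0
[0.488, -0.227, 0.17] shift 0 0 0.99
[0.4905, -0.321, 0.172] shift -1 0 0.96
[0.485, -0.134, 0.17] shift 0 0 0.99
[0.689, -0.07, 0.082] shift 0 0 1.0
t50.1 [0.6853 0.1689 0.2386] [ 179.8   -0.3 -178.6] w-0.0001 F [-0.7 -1.  -0.6] ff0 shift [ 687.9 -153.4  241.6] q [0.13 0.6  0.47 1.44 0.   0.1 ]
```

```bash
python3 -c "
from cell import ctrl
print(ctrl.close_job())"
```

```text
the job is handed in; nothing more can be done
None
```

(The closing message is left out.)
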